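Pack a spectacle-repair job tray and lock its retaining bar

TASK

Pack the repair job tray: lay every loose tool (cutter, brush, screwdriver - whichever are there) in the bottom of the tray, drop the cover panel into its seat over them, and then lay the two frame fronts on the panel, one lengthwise on each felt pad. Only then slide the retaining bar along its rails over the frames until its pointer lines up with the line on the brass clip, and after that turn the wing clockwise to its stop to lock the bar. Leave the small glue bottle standing behind the work alone.

Things in the scene. Friction and masses are not known exactly. Their poses are not given: they have to be found in the camera images.
- tray_floor (a point): Job tray, aluminium, fixed to the table: centre of its inside, on the floor's top, 4 mm over the table. Inside 172 mm (own x) by 186 mm (own y, the way the tools lie), 5 mm walls, tops 36 mm over the table. Corner ledges 12 x 30 mm, tops 26 mm above this floor, carry the cover panel. The walls along own y run on as rails to own y = +138 mm, where the bar is parked. z up.
- tray_seat (a point): Centre of the cover panel's seat: the middle of the tray at the height of the ledge tops, 30 mm over the table; same axes as tray_floor. A seated panel has its underside here and its top flush with the walls.
- bar (a joint): Position (m) of the steel retaining bar that spans the tray along tray x and slides on the rails: 0 parked at tray y = +118 mm, grows to 0.160 as it slides to the tray's -y. Takes about 2 N, stays where left. The bar is 22 mm wide (tray y), underside 52 mm and top 62 mm over the table: it clears the panel and the frames on it.
- bar_grip (a point): Centre of the grippable part of the black fin on top of the bar, 75 mm over the table: the fin is 44 mm along tray x, 10 mm thick along tray y, and its top is 85 mm over the table. Axes as the tray.
- bar_pointer (a point): Tip of the bar's thin dark pointer, on the bar's centre line at its end at the tray's -x side (towards the robot). Axes as the tray.
- clip_line (a point): Line on the brass index clip, 22 x 6 x 10 mm, fixed low on the near (-x) rail; its place along the rail (tray y) varies. The bar is set when bar_pointer has the same tray y. Axes as the tray.
- wing (a joint): Angle (rad) of the black clamp wing on the near end of the bar: starts between 0 and 0.15 (slack), grows clockwise seen from above, stop at 1.25 (tight). About 0.1 N m turns it; it stays where it is left and the bar still moves by hand when it is tight.
- wing_grip (a point): Centre of the wing, on its vertical turning axis, 81 mm over the table: 52 mm along own x, 10 mm thick along own y, 20 mm tall (70 to 90 mm over the table). It rides on the bar 80 mm to the tray's -x of the fin and turns with the joint; own x lies along tray x at joint 0.
- cover_grip (a point): Cover panel: loose grey board 164 mm (own x) by 176 mm (own y) by 6 mm, 0.12 kg, with a wooden ridge in its middle, 10 mm thick along own x, 64 mm along own y, rising 12 mm above the board (18 mm above its underside). This point is the ridge's centre, 12 mm above the underside.
- cover_base (a point): Centre of the cover panel's underside, own axes as cover_grip. Either way round fits the tray.
- pad_far (a point): One grey felt pad on the cover panel, 56 mm (own x) by 150 mm (own y), centred 53 mm to the panel's own +x; this point lies 4.5 mm above the panel's top, where the centre of a frame front lying on the pad comes to be. Axes as the panel.
- pad_near (a point): The other felt pad, the same, 53 mm to the panel's own -x.
- cutter_mid (a point): Snap-off cutter, 150 mm along own y, 16 mm wide (x) and 10 mm high at its body (a small slider on top makes 15 mm in places); this is the centre of the body, 5 mm up, where it can be gripped across x. 0.04 kg. May be absent.
- brush_mid (a point): Dusting brush, 158 mm along own y, 8 mm wide (x) and 13 mm high to grip; its centre, 6.5 mm up. 0.02 kg. May be absent.
- driver_handle (a point): Precision screwdriver, 146 mm along own y (handle to +y); this is the centre of its grippable handle, 38 mm long, 10 mm wide (x) and 14 mm high, 7 mm up; the tool's middle lies 26 mm to own -y of it. 0.03 kg. May be absent.
- frame_a_mid (a point): Dark spectacle frame front without temples, lying flat, 136 mm along own y, 44 mm wide along own x, 9 mm thick; its centre, 4.5 mm up (the bridge). The rims are centred 34 mm to own +y and -y and can be gripped across x there. 0.03 kg.
- frame_b_mid (a point): Brown spectacle frame front, the same kind, 132 mm along own y, 46 mm wide along own x, 9 mm thick; its centre, 4.5 mm up; rims 33 mm to own +y and -y.
- thread_lock_mid (a point): Small glue bottle, 26 mm across and 78 mm high, standing loose behind the work: centre, half-way up. To be left alone.
Things that resemble listed ones, but are neither listed nor needed, are in the scene too. What is shaped like the part that bears frame_b_mid but pink is not meant.

How it is judged:
On the way, in this order (a step that is already met when the one before it is completed fails the run):
1. every tool that is there lies in the bottom of the tray (x of cutter_mid in the frame of tray_floor between -0.085 and 0.085 m and y of cutter_mid in the frame of tray_floor between -0.092 and 0.092 m and z of cutter_mid in the frame of tray_floor between -0.004 and 0.024 m and x of brush_mid in the frame of tray_floor between -0.085 and 0.085 m and y of brush_mid in the frame of tray_floor between -0.092 and 0.092 m and z of brush_mid in the frame of tray_floor between -0.004 and 0.024 m and x of driver_handle in the frame of tray_floor between -0.085 and 0.085 m and y of driver_handle in the frame of tray_floor between -0.092 and 0.092 m and z of driver_handle in the frame of tray_floor between -0.004 and 0.024 m), for 0.2 s.
2. the cover panel is seated over the tools (all of step 1 and x of cover_base in the frame of tray_seat between -0.008 and 0.008 m and y of cover_base in the frame of tray_seat between -0.008 and 0.008 m and z of cover_base in the frame of tray_seat between -0.003 and 0.003 m and angle between cover_base's own z axis and vertical below 0.04 rad and angle between the y axis of cover_base and the y axis of tray_seat, either way round below 0.12 rad), for 0.2 s.
3. one frame front lies lengthwise on each felt pad of the seated panel (x of cover_base in the frame of tray_seat between -0.008 and 0.008 m and y of cover_base in the frame of tray_seat between -0.008 and 0.008 m and z of cover_base in the frame of tray_seat between -0.003 and 0.003 m and angle between cover_base's own z axis and vertical below 0.04 rad and angle between the y axis of cover_base and the y axis of tray_seat, either way round below 0.12 rad and (((x of frame_a_mid in the frame of pad_far between -0.012 and 0.012 m and y of frame_a_mid in the frame of pad_far between -0.015 and 0.015 m and z of frame_a_mid in the frame of pad_far between -0.004 and 0.004 m and angle between the y axis of frame_a_mid and the y axis of pad_far, either way round below 0.2 rad) and (x of frame_b_mid in the frame of pad_near between -0.012 and 0.012 m and y of frame_b_mid in the frame of pad_near between -0.015 and 0.015 m and z of frame_b_mid in the frame of pad_near between -0.004 and 0.004 m and angle between the y axis of frame_b_mid and the y axis of pad_near, either way round below 0.2 rad)) or ((x of frame_a_mid in the frame of pad_near between -0.012 and 0.012 m and y of frame_a_mid in the frame of pad_near between -0.015 and 0.015 m and z of frame_a_mid in the frame of pad_near between -0.004 and 0.004 m and angle between the y axis of frame_a_mid and the y axis of pad_near, either way round below 0.2 rad) and (x of frame_b_mid in the frame of pad_far between -0.012 and 0.012 m and y of frame_b_mid in the frame of pad_far between -0.015 and 0.015 m and z of frame_b_mid in the frame of pad_far between -0.004 and 0.004 m and angle between the y axis of frame_b_mid and the y axis of pad_far, either way round below 0.2 rad)))), for 0.2 s.
4. the bar's pointer is at the clip's line, over the frames (all of step 3 and y of bar_pointer in the frame of clip_line between -0.005 and 0.005 m), for 0.2 s.
5. the wing is turned tight with the bar at the line (y of bar_pointer in the frame of clip_line between -0.005 and 0.005 m and value of joint wing above 1.05 rad), for 0.2 s.
At the end, for the whole second after the job is handed in: Tools lie in the tray under the panel; the panel is level in its seat (within 3 mm); a frame front lies lengthwise on each pad (within 12 mm across, 15 mm along, 0.2 rad); the pointer is within 5 mm of the line; the wing is past 1.05 rad; all is at rest (all of step 1 and all of step 3 and all of step 5 and linear speed of each of cover, frame_a, frame_b below 0.02 m/s); the robot touches nothing.
It fails at once if the glue bottle is knocked over or pushed away (angle between thread_lock_mid's own z axis and vertical above 0.6 rad or distance of thread_lock_mid from where it was at the start of the episode above 0.05 m).
Of cutter, brush, driver only 2 to 3 are there at a start; the rules pass over those that are not, and their reading is None.
At some moment in a run one of cutter, brush, driver may be knocked a few centimetres aside while the robot is not near it.
Once in a run the grip may slacken for a moment while it holds something.
It also fails if it takes over 208 s, if anything falls off the work surface, if the arm or the gripper's body presses on something with over 40 N, if the wrist force passes 120 N, or if a joint passes its speed limit or range.

ROBOT

A 6-joint arm with a two-finger parallel gripper is mounted at the origin on a cart in front of the work surface, level with it; the furniture and walls round the work are solid. World frame = base frame: x ahead of the robot, y to its left, z up, the work surface at z = 0. Lengths are in m, angles in rad, forces in N, time in s.
With the tool pointing down it reaches from about 0.35 to 0.775 m from the base axis. Payload 7.3 kg.
Tool frame: the origin (TCP) lies between the finger pads; the fingertips stand 14 mm ahead of it and the grasp point (between the pads) lies 5 mm behind it; z points along the fingers, y is the direction in which the jaws open and shut (so a half turn about z gives the same grasp; the last joint's range is limited). The gripper opens to 92 mm and grips with 3 to 60 N. Pads are 19 mm wide; open, the fingers measure 130 mm over their backs; the gripper's body (75 mm by 190 mm) begins 47 mm behind the grasp point.
Start: joints at [-1.315, 0.342, 1.524, -0, 1.275, -0.146], TCP at [0.205, -0.483, 0.241] pointing down, gripper open.
Joint ranges: [-2.53, 2.53], [-0.77, 2.02], [0.04, 2.7], [-1, 4.14], [0.28, 2.66], [-3.11, 3.11]. Speed limits (rad/s): [2.57, 2.57, 3.14, 3.14, 3.14, 3.14].

INTERFACE

Orientations are given as a 3x3 rotation matrix whose columns are the frame's x, y, z axes.
In Python, from cell import ctrl gives the robot as it stands.
- The arm moves only by the tool send_rows, never from a script. Its argument "series" is a list of rows, each a list of 7 numbers: the turn, a rotation vector about the world's x, y, z in degrees, then the shift along the world's x, y, z in m, then the finger opening in m, from 0 to 0.0918. In form: [[ax, ay, az, x, y, z, claw], ...]. A call has 1 to 12 rows; each row shifts and turns the pose as measured when the row begins; what a row does not reach is not made up. A row lasts 1/10 s, in which the tool goes at most 50 mm and 8.59 degrees, less where a joint would pass 70% of its speed; a pose out of reach is approached as far as the arm can. A call is refused whole if a number of a shift passes 0.05 or a number of a turn 8.59, either way. A call with a gripper value outside its range is refused whole. The fingers move at their own pace and stop on an object; "squeeze" is the grip in N (left out, the last holds). Time passes only in rows, so rows that do not move let the fingers close. It gives the time, the measured TCP pose, the force and the opening at its end, in the units of the state.
- ctrl.observe(): the state, without advancing time (a new reading comes with each control period).
- ctrl.camera(name): name is "scene" or "top" or "wrist"; returns (picture, depth): 384x512x3 uint8, red, green, blue; 384x512 float32, m along the optical axis (not along the pixel's ray), 0 where there is no reading.
- ctrl.calibration(name): a dict with "intrinsics" (3x3 intrinsics, pixels), "pose" (4x4, takes a point from camera to world coordinates); the wrist camera has in their place "mount" (4x4, takes a point from camera to tool coordinates, whose origin is the TCP and whose axes are the flange's). Camera axes: x right, y down, z forward; pixel columns grow to the right and rows downward; lengths in m; the calibration is good to about 2 mm. A picture is of the moment at which its call begins: read the wrist's pose just before it. calibration takes no time and is no camera call.
- ctrl.sign_off(): hands the job in, once; it reports no verdict.
The state is a dict: "clock": time; "joint_pos": joint angles; "dq": joint speeds; "effort": joint torques, N m; "position": TCP position; "tool_rot": TCP orientation; "contact_force": force on the tool from outside, world axes, zero at the start; "wrist_torque": the same for the moment, N m; "opening": opening from 0.0 (shut) to 1.0 (fully open).
Only numpy, scipy, OpenCV 4.12 (cv2) and the standard library are available. Lean on these libraries where they do the work, as an engineer would, in place of code of your own. Each camera call takes 0.05 s, during which the arm holds its last target.

## Working session

There is one attempt and no reset: what is moved stays moved. The work goes in short steps, Python scripts to look and compute and a tool call to move; the robot and the scene stay as the last step left them, time stands still between calls to the robot, and variables do not carry over. Pictures are saved under pics/ and viewed, and the job is handed in when it is done.

Besides the shell and the picture viewer there is one more tool, called after "Call:" in YAML: its name, and indented under it one key for each argument. send_rows: Moves the arm, as the interface text tells. Its arguments: {"type":"object","properties":{"series":{"type":"array"},"squeeze":{"type":"number"}},"required":["series"]}

```bash
ls -la; mkdir -p pics
python3 - <<'E'
from cell import ctrl
import cv2, numpy as np
print(ctrl.observe())
for n in ("scene","top","wrist"):
    c=ctrl.calibration(n); print(n,{k:np.round(v,4).tolist() for k,v in c.items()})
    im,d=ctrl.camera(n); cv2.imwrite(f"pics/{n}0.png",im[:,:,::-1]); np.savez(f"pics/{n}0.npz",im=im,d=d)
E
```

```text
total 12
drwxr-xr-x  3 agent agent 4096 Dec  7 11:02 .
drwxr-xr-x 23 root  root  4096 Dec  7 11:02 ..
drwxr-xr-x  2 agent agent 4096 Dec  7 11:02 pics
{'clock': 0.0, 'joint_pos': array([-1.31497276e+00,  3.42713704e-01,  1.52502576e+00, -2.25195376e-06,
        1.27537798e+00, -1.46004180e-01]), 'dq': array([ 1.99462463e-03,  1.17395408e-05, -4.19090547e-05,  5.58324021e-04,
        8.59751447e-05,  4.99347068e-04]), 'effort': array([-1.55068297e-03, -4.31246459e+01, -2.44213986e+01,  7.15618883e-02,
        5.60708146e-02, -1.35777091e-04]), 'position': array([ 0.20524771, -0.4827993 ,  0.24004657]), 'tool_rot': array([[ 9.20347483e-01,  3.91101471e-01, -3.87921652e-04],
       [ 3.91101601e-01, -9.20346328e-01,  1.47462495e-03],
       [ 2.19705719e-04, -1.50888414e-03, -9.99998837e-01]]), 'contact_force': array([-0.40820019,  0.03727559,  0.92507735]), 'wrist_torque': array([0.0134399 , 0.00404144, 0.00662489]), 'opening': 0.9975572689899204}
scene {'intrinsics': [[436.8963, 0.0, 259.7217], [0.0, 436.8963, 191.546], [0.0, 0.0, 1.0]], 'pose': [[0.8517, -0.2288, 0.4715, -0.0918], [-0.5241, -0.3801, 0.7622, -1.1315], [0.0048, -0.8962, -0.4436, 0.6924], [0.0, 0.0, 0.0, 1.0]]}
top {'intrinsics': [[481.655, 0.0, 252.5733], [0.0, 481.655, 192.497], [0.0, 0.0, 1.0]], 'pose': [[-0.0212, -0.9828, 0.1836, 0.2987], [-0.9998, 0.0219, 0.0016, -0.0937], [-0.0056, -0.1836, -0.983, 1.5095], [0.0, 0.0, 0.0, 1.0]]}
wrist {'intrinsics': [[317.6544, 0.0, 255.6983], [0.0, 317.6544, 190.9758], [0.0, 0.0, 1.0]], 'mount': [[-0.0007, -0.9691, -0.2467, 0.066], [1.0, -0.0007, -0.0003, 0.0006], [0.0001, -0.2467, 0.9691, -0.1448], [0.0, 0.0, 0.0, 1.0]]}
```

View pics/top0.png

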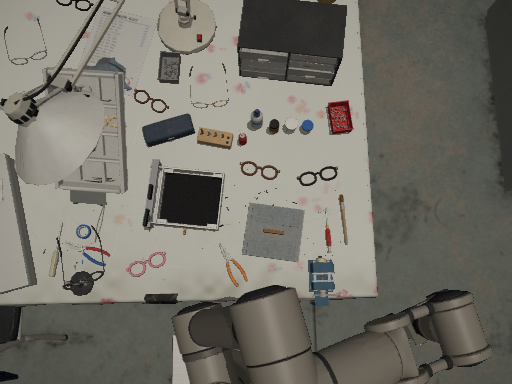

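View pics/scene0.png

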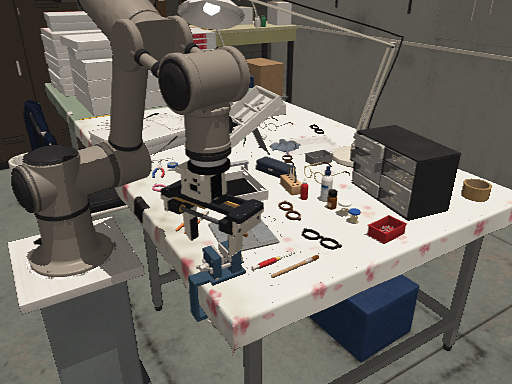

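View pics/wrist0.png

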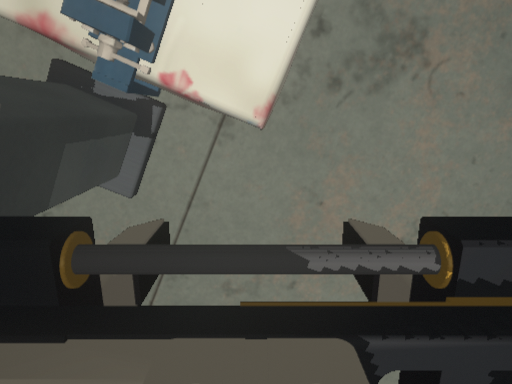

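Run:
```python
import cv2
im=cv2.imread("pics/top0.png")
c=im[140:310,120:375]; cv2.imwrite("pics/t0a.png",cv2.resize(c,None,fx=3.1,fy=3.1,interpolation=cv2.INTER_CUBIC))
c=im[60:230,0:260]; cv2.imwrite("pics/t0b.png",cv2.resize(c,None,fx=3,fy=3,interpolation=cv2.INTER_CUBIC))
im=cv2.imread("pics/scene0.png")
c=im[120:310,150:420]; cv2.imwrite("pics/s0a.png",cv2.resize(c,None,fx=2.9,fy=2.9,interpolation=cv2.INTER_CUBIC))
```

```text
(no output)
```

View pics/t0a.png

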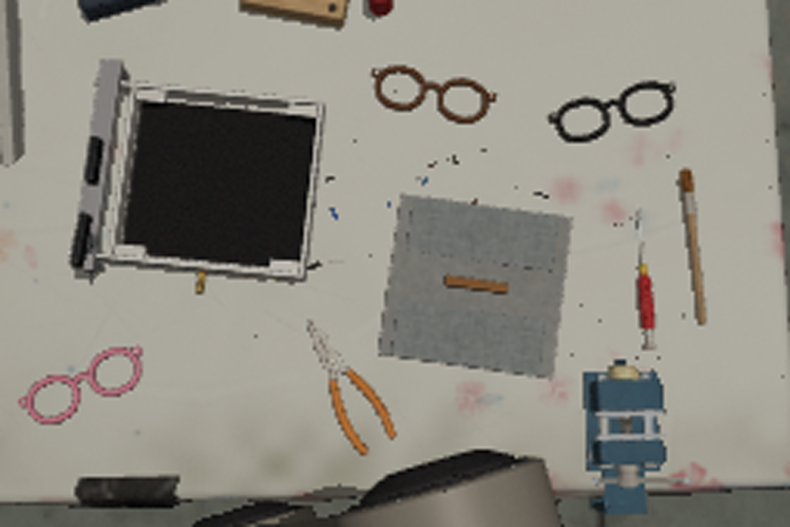

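View pics/t0b.png

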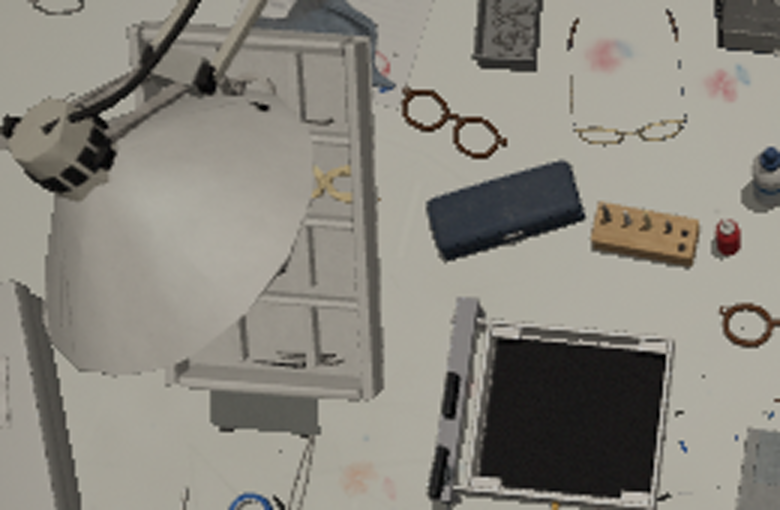

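View pics/s0a.png

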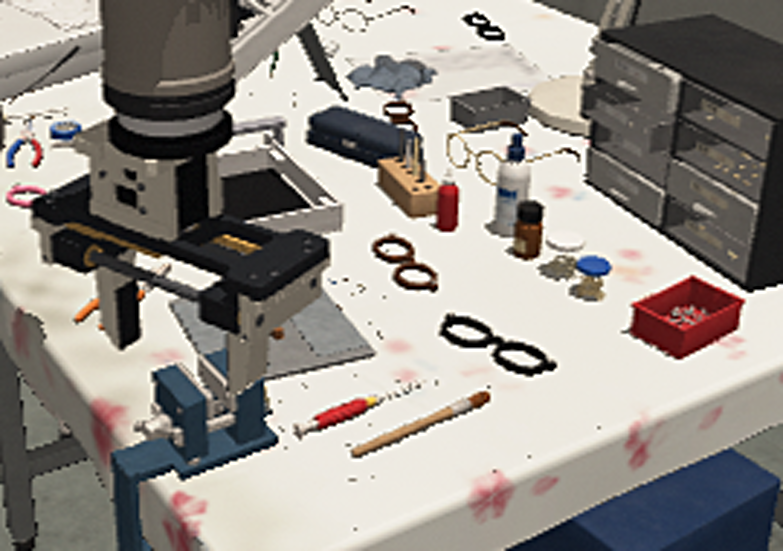

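```bash
cat > h.py <<'E'
import numpy as np, cv2
from cell import ctrl
def snap(name,tag):
    s=ctrl.observe(); im,d=ctrl.camera(name); c=ctrl.calibration(name)
    if name=="wrist":
        T=np.eye(4);T[:3,:3]=s["tool_rot"];T[:3,3]=s["position"];P=T@np.array(c["mount"])
    else: P=np.array(c["pose"])
    np.savez(f"pics/{tag}.npz",im=im,d=d,K=np.array(c["intrinsics"]),P=P)
    cv2.imwrite(f"pics/{tag}.png",im[:,:,::-1])
    return load(tag)
def load(tag):
    z=np.load(f"pics/{tag}.npz"); return z["im"],z["d"],z["K"],z["P"]
def cloud(d,K,P):
    v,u=np.mgrid[:d.shape[0],:d.shape[1]]
    c=np.stack([(u-K[0,2])/K[0,0]*d,(v-K[1,2])/K[1,1]*d,d],-1)
    return c@P[:3,:3].T+P[:3,3]
def ray(u,v,K,P,z):
    r=P[:3,:3]@np.array([(u-K[0,2])/K[0,0],(v-K[1,2])/K[1,1],1.0]); o=P[:3,3]
    return o+r*(z-o[2])/r[2]
def proj(p,K,P):
    c=P[:3,:3].T@(np.asarray(p)-P[:3,3]); return K[0,0]*c[0]/c[2]+K[0,2],K[1,1]*c[1]/c[2]+K[1,2]
def st():
    s=ctrl.observe(); np.set_printoptions(precision=4,suppress=True)
    print("t",s["clock"],"p",s["position"],"yaw(y axis)",np.degrees(np.arctan2(s["tool_rot"][1,1],s["tool_rot"][0,1])),"z",s["tool_rot"][:,2],"op",s["opening"],"F",s["contact_force"],"q",s["joint_pos"])
E
python3 - <<'E'
import numpy as np,cv2
z=np.load("pics/top0.npz");
import h
from cell import ctrl
c=ctrl.calibration("top");K=np.array(c["intrinsics"]);P=np.array(c["pose"])
X=h.cloud(z["d"],K,P)
np.set_printoptions(precision=4,suppress=True)
for n,u,v in [("brush",344,218),("driver",328,238),("drv tip",326,212),("frameA bridge",318,176),("frameB bridge",260,170),("other brown",152,99),("cover",265,245),("ridge",273,232),("trayfloor",190,197),("wall",221,205),("fin",150,192),("wing",147,217),("bottle",242,138),("clip",184.5,231),("table",300,260),("glue2",257,117)]:
    print(n,X[int(v),int(u)])
E
```

```text
brush [ 0.4908 -0.3751  0.0135]
driver [ 0.4295 -0.3222  0.0127]
drv tip [ 0.5115 -0.3204  0.0098]
frameA bridge [ 0.6299 -0.302   0.0001]
frameB bridge [ 0.6524 -0.1165  0.0059]
other brown [0.8993 0.2332 0.0095]
cover [ 0.4123 -0.1262  0.0094]
ridge [ 0.451  -0.1517  0.0214]
trayfloor [0.5699 0.1079 0.0036]
wall [0.5426 0.0099 0.0003]
fin [0.5729 0.2172 0.087 ]
wing [0.4975 0.2253 0.0849]
bottle [ 0.7427 -0.0619  0.0632]
clip [0.4613 0.1255 0.0105]
table [ 0.3646 -0.2345 -0.0067]
glue2 [ 0.7987 -0.1099  0.096 ]
```

Call:
send_rows:
  series:
    - [0, 0, 0, 0, 0, 0.04, 0.0918]
    - [0, 0, 0, 0, 0, 0.04, 0.0918]
    - [0, 0, -2.3, 0.025, 0.024, 0.002, 0.0918]
    - [0, 0, -2.3, 0.025, 0.024, 0.002, 0.0918]
    - [0, 0, -2.3, 0.025, 0.024, 0.002, 0.0918]
    - [0, 0, -2.3, 0.025, 0.024, 0.002, 0.0918]
    - [0, 0, -2.3, 0.025, 0.024, 0.002, 0.0918]
    - [0, 0, -2.3, 0.025, 0.024, 0.002, 0.0918]
    - [0, 0, -2.3, 0.025, 0.024, 0.002, 0.0918]
    - [0, 0, -2.3, 0.025, 0.024, 0.002, 0.0918]
    - [0, 0, -2.3, 0.025, 0.024, 0.002, 0.0918]
    - [0, 0, -2.3, 0.025, 0.024, 0.002, 0.0918]
  squeeze: 20

```text
clock: 1.35
position: [0.4593, -0.2337, 0.3399]
tool_rot: [[1.0, -0.024, -0.0], [-0.024, -1.0, 0.009], [-0.001, -0.009, -1.0]]
contact_force: [0.5, -0.0, -0.1]
opening: 1.002
```

Run:
```python
import h
h.st(); h.snap("wrist","w1"); h.st()
```

```text
t 1.35 p [ 0.4593 -0.2337  0.3399] yaw(y axis) -91.39340260294819 z [-0.0005  0.0086 -1.    ] op 1.0018062371542327 F [ 0.4604 -0.0316 -0.146 ] q [-0.6235  0.2689  1.3559  0.0067  1.5222  0.9713]
t 1.4 p [ 0.4624 -0.2303  0.3401] yaw(y axis) -91.34024222366328 z [ 0.0022  0.011  -0.9999] op 0.9991967777851182 F [0.5727 3.4979 0.172 ] q [-0.6167  0.2703  1.3535  0.0103  1.5223  0.977 ]
```

View pics/w1.png

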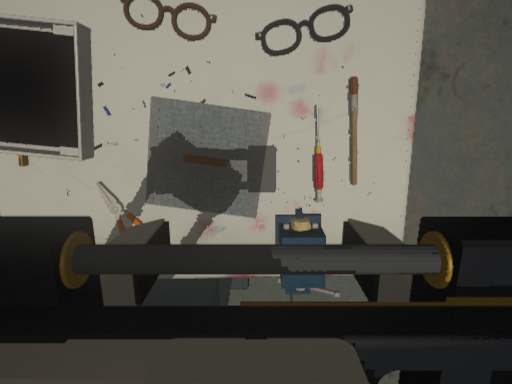

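Call:
send_rows:
  series:
    - [0, 0, 0, 0, 0, 0, 0.0918]
    - [0, 0, 0, 0, 0, 0, 0.0918]

```text
clock: 1.6
position: [0.463, -0.2289, 0.3394]
tool_rot: [[1.0, -0.019, 0.001], [-0.019, -1.0, 0.012], [0.001, -0.012, -1.0]]
contact_force: [-0.5, 0.1, -0.5]
opening: 1.001
```

```bash
cat >> h.py <<'E'
def crop(tag,x0,y0,x1,y1,f):
    im=load(tag)[0][:,:,::-1]; cv2.imwrite(f"pics/{tag}_c{x0}_{y0}.png",cv2.resize(im[y0:y1,x0:x1],None,fx=f,fy=f,interpolation=cv2.INTER_CUBIC))
E
python3 - <<'E'
import h
h.st(); h.snap("wrist","w2"); h.crop("w2",110,0,430,220,2.4)
import numpy as np
im,d,K,P=h.load("w2"); X=h.cloud(d,K,P)
for u,v in [(250,20),(200,120),(207,160),(320,165),(355,150),(353,90),(300,60)]: print(u,v,X[v,u])
E
```

```text
t 1.6 p [ 0.463  -0.2289  0.3394] yaw(y axis) -91.09471206561098 z [ 0.0009  0.0116 -0.9999] op 1.0012573346887157 F [-0.4558  0.0586 -0.4872] q [-0.6136  0.2713  1.3539  0.01    1.5223  0.9758]
250 20 [ 0.6508 -0.2212 -0.001 ]
200 120 [ 0.517  -0.1447  0.0072]
207 160 [ 0.4594 -0.1535  0.0184]
320 165 [ 0.4482 -0.3213  0.0141]
355 150 [ 0.4691 -0.3734  0.0096]
353 90 [ 0.5547 -0.3668  0.006 ]
300 60 [ 0.5973 -0.2911 -0.0001]
```

View pics/w2_c110_0.png

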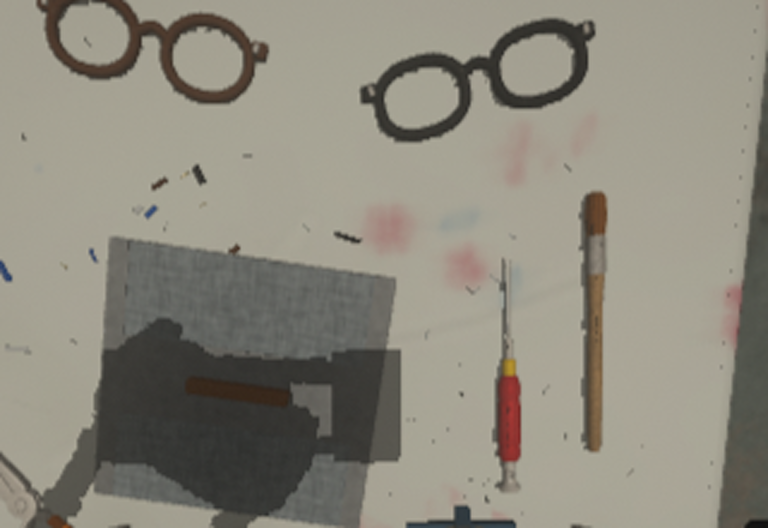

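Run:
```python
import h, numpy as np
h.st()
im,d,K,P=h.load("w2")
def c(x,y): return x/2.4+110,y/2.4
def R(x,y,z): return h.ray(*c(x,y),K,P,z)
a,b=R(597,192,.0065),R(594,450,.0065); print("brush",a,b,(a+b)/2,np.linalg.norm(a-b))
a,b=R(505,258,.007),R(510,490,.007); print("drv",a,b,(a+b)/2,np.linalg.norm(a-b)); print("handle",R(509.5,418,.007),R(509,375,.007),R(510,460,.007))
t=h.load("top0") if False else None
# fit from cloud
X=h.cloud(d,K,P)
hsv=__import__("cv2").cvtColor(im,__import__("cv2").COLOR_RGB2HSV)
for n,(u0,v0,u1,v1) in dict(brush=(348,75,368,192),drv=(312,105,328,208)).items():
    Y=X[v0:v1,u0:u1].reshape(-1,3); m=(Y[:,2]>.004)&(Y[:,2]<.03); Y=Y[m]; 
    c0=Y.mean(0); w,v=np.linalg.eigh(np.cov(Y[:,:2].T)); ax=v[:,1]; p=(Y[:,:2]-c0[:2])@ax
    print(n,len(Y),c0,ax,p.min(),p.max(),np.percentile(Y[:,2],[50,90,99]))
```

```text
t 1.65 p [ 0.4628 -0.2293  0.3394] yaw(y axis) -91.12992831096199 z [ 0.0008  0.0115 -0.9999] op 0.9965681051604313 F [-0.5533 -0.1962  0.2928] q [-0.6144  0.2712  1.354   0.0099  1.5223  0.9756]
brush [ 0.568  -0.374   0.0065] [ 0.4108 -0.3815  0.0065] [ 0.4894 -0.3777  0.0065] 0.15743820248197182
drv [ 0.5313 -0.3207  0.007 ] [ 0.385  -0.3284  0.007 ] [ 0.4582 -0.3246  0.007 ] 0.14650638037585612
handle [ 0.4328 -0.3266  0.007 ] [ 0.4603 -0.3254  0.007 ] [ 0.4052 -0.3278  0.007 ]
brush 755 [ 0.4983 -0.375   0.0106] [-0.9985 -0.0552] -0.07093294028731516 0.08674447616053478 [0.0108 0.0126 0.0135]
drv 538 [ 0.4411 -0.3242  0.0119] [-0.9995 -0.0325] -0.09099391452397258 0.054334198894720236 [0.0121 0.0148 0.0161]
```

Call:
send_rows:
  series:
    - [-0.1, 0, 0.5, 0.0033, -0.0185, -0.035, 0.03]
    - [-0.1, 0, 0.5, 0.0033, -0.0185, -0.035, 0.03]
    - [-0.1, 0, 0.5, 0.0033, -0.0185, -0.035, 0.03]
    - [-0.1, 0, 0.5, 0.0033, -0.0185, -0.035, 0.03]
    - [-0.1, 0, 0.5, 0.0033, -0.0185, -0.035, 0.03]
    - [-0.1, 0, 0.5, 0.0033, -0.0185, -0.035, 0.03]
    - [-0.1, 0, 0.5, 0.0033, -0.0185, -0.035, 0.03]
    - [0, 0, 0.5, 0.0033, -0.0185, -0.034, 0.03]
    - [0, 0, 0, 0, 0, 0, 0.03]

```text
clock: 2.55
position: [0.4798, -0.3916, 0.0518]
tool_rot: [[0.999, 0.042, 0.005], [0.042, -0.999, -0.005], [0.005, 0.005, -1.0]]
contact_force: [-0.3, -0.3, -0.0]
opening: 0.33
```

Run:
```python
import h
h.st(); h.snap("wrist","w3"); im,d,K,P=h.load("w2"); X=h.cloud(d,K,P); print(X[205:280:8,302].round(3))
```

```text
t 2.55 p [ 0.4798 -0.3916  0.0518] yaw(y axis) -87.5998314447572 z [ 0.0049 -0.0052 -1.    ] op 0.32969931732102803 F [-0.3297 -0.3476 -0.0324] q [-0.8082  0.7008  1.4741 -0.      0.9596  0.7207]
[[ 0.382 -0.297  0.001]
 [ 0.375 -0.295  0.02 ]
 [ 0.37  -0.292  0.042]
 [ 0.361 -0.291  0.05 ]
 [ 0.355 -0.289  0.065]
 [ 0.494 -0.243  0.406]
 [ 0.493 -0.243  0.409]
 [ 0.491 -0.243  0.409]
 [ 0.489 -0.243  0.409]
 [ 0.297 -0.289  0.074]]
```

View pics/w3.png

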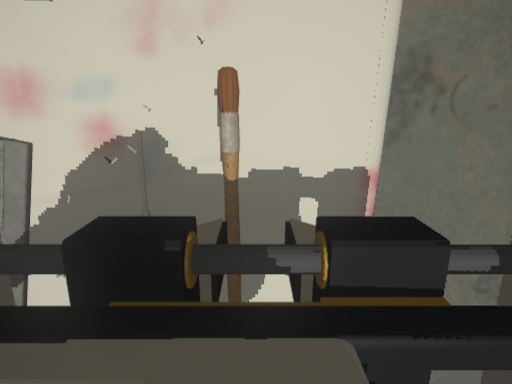

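Call:
send_rows:
  series:
    - [0, 0, 0, 0.005, 0.007, 0, 0.03]
    - [0, 0, 0, 0.004, 0.006, 0, 0.03]
    - [0, 0, 0, 0, 0, 0, 0.03]

```text
clock: 2.9
position: [0.4908, -0.3782, 0.0595]
tool_rot: [[0.999, 0.04, 0.012], [0.04, -0.999, -0.011], [0.011, 0.011, -1.0]]
contact_force: [-1.0, -0.8, 0.5]
opening: 0.329
```

Run:
```python
import h
h.st(); h.snap("wrist","w4")
```

```text
t 2.9 p [ 0.4908 -0.3782  0.0595] yaw(y axis) -87.68886907313767 z [ 0.0115 -0.0109 -0.9999] op 0.3291511054465371 F [-0.9946 -0.817   0.4834] q [-0.7804  0.6874  1.4761  0.0005  0.9622  0.7498]
```

View pics/w4.png

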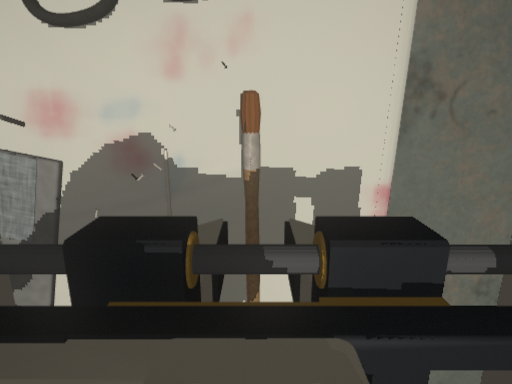

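Call:
send_rows:
  series:
    - [-0.3, -0.3, 0, 0, 0, -0.012, 0.03]
    - [-0.3, -0.3, 0, 0, 0, -0.012, 0.03]
    - [0, 0, 0, 0, 0, -0.01, 0.03]
    - [0, 0, 0, 0, 0, -0.004, 0.03]
    - [0, 0, 0, 0, 0, 0, 0.03]

```text
clock: 3.45
position: [0.4939, -0.3782, 0.0266]
tool_rot: [[0.999, 0.044, 0.03], [0.045, -0.999, -0.029], [0.028, 0.03, -0.999]]
contact_force: [0.7, -0.4, 0.3]
opening: 0.328
```

Call:
send_rows:
  series:
    - [0.8, 0.8, 0, -0.001, 0, -0.004, 0.03]
    - [0.8, 0.8, 0, -0.001, 0, -0.004, 0.03]
    - [0, 0, 0, 0, 0, -0.001, 0.03]
    - [0, 0, 0, 0, 0, 0, 0.03]

```text
clock: 3.85
position: [0.4924, -0.379, 0.0181]
tool_rot: [[0.999, 0.045, 0.0], [0.045, -0.999, -0.0], [0.0, 0.0, -1.0]]
contact_force: [-0.7, 0.7, -0.8]
opening: 0.327
```

Close on the brush and lift.

Call:
send_rows:
  series:
    - [0, 0, 0, 0, 0, 0, 0.0]
    - [0, 0, 0, 0, 0, 0, 0.0]
    - [0, 0, 0, 0, 0, 0, 0.0]
    - [0, 0, 0, 0, 0, 0, 0.0]
    - [0, 0, 0, 0, 0, 0, 0.0]
    - [0, 0, 0, 0, 0, 0, 0.0]
  squeeze: 20

```text
clock: 4.45
position: [0.4924, -0.379, 0.0184]
tool_rot: [[0.999, 0.045, 0.001], [0.045, -0.999, -0.0], [0.001, 0.0, -1.0]]
contact_force: [-0.5, -0.3, -0.4]
opening: 0.095
```

Call:
send_rows:
  series:
    - [0, 0, 0, 0, 0, 0.02, 0.0]
    - [0, 0, 0, 0, 0, 0.03, 0.0]
    - [0, 0, 0, 0, 0.02, 0.03, 0.0]
    - [0, 0, 0, 0, 0.04, 0.03, 0.0]
    - [0, 0, 0, 0, 0.04, 0.03, 0.0]
    - [0, 0, 0, 0, 0.04, 0.03, 0.0]
    - [0, 0, 0, 0, 0.04, 0.03, 0.0]
    - [0, 0, 0, 0, 0.04, 0.03, 0.0]
    - [0, 0, 0, 0, 0.04, 0.03, 0.0]
    - [0, 0, 0, 0, 0.04, 0, 0.0]
    - [0, 0, 0, 0, 0.02, 0, 0.0]
    - [0, 0, 0, 0, 0, 0, 0.0]

```text
clock: 5.65
position: [0.4885, -0.0522, 0.2845]
tool_rot: [[0.999, 0.042, 0.007], [0.041, -0.999, 0.003], [0.007, -0.002, -1.0]]
contact_force: [-0.5, -0.6, -0.7]
opening: 0.098
```

Call:
send_rows:
  series:
    - [0, 0, 0, 0, 0.02, 0, 0]
    - [0, 0, 0, 0, 0.01, 0, 0]
    - [0, 0, 0, 0, 0, 0, 0]
    - [0, 0, 0, 0, 0, 0, 0]

```text
clock: 6.05
position: [0.4885, -0.0235, 0.2842]
tool_rot: [[0.999, 0.042, 0.007], [0.042, -0.999, 0.001], [0.007, -0.0, -1.0]]
contact_force: [-0.4, 0.1, 0.6]
opening: 0.097
```

Run:
```python
import h
h.st(); h.snap("wrist","w5"); h.snap("top","t5"); h.crop("t5",120,130,380,300,3)
```

```text
t 6.05 p [ 0.4885 -0.0235  0.2842] yaw(y axis) -87.60583506159446 z [ 0.0067  0.0007 -1.    ] op 0.09655569942120033 F [-0.3516  0.1311  0.6259] q [-0.2062  0.2394  1.5464  0.0021  1.3494  1.3223]
```

View pics/w5.png

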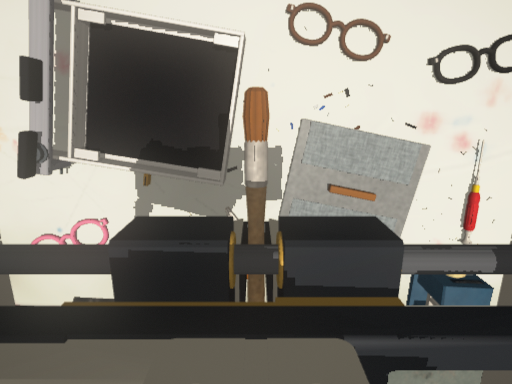

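View pics/t5_c120_130.png

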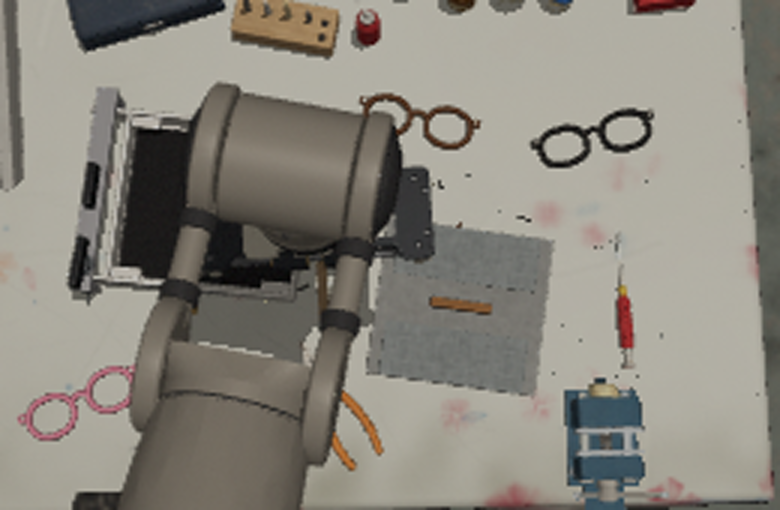

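Run:
```python
import h
h.crop("w5",10,0,260,200,3.1); h.crop("w5",270,0,512,240,2.45)
```

```text
(no output)
```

View pics/w5_c10_0.png

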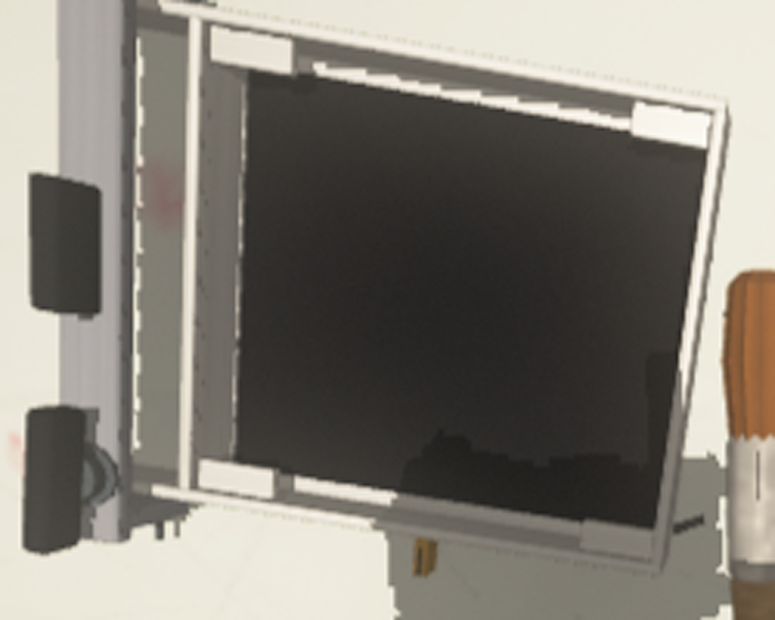

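View pics/w5_c270_0.png

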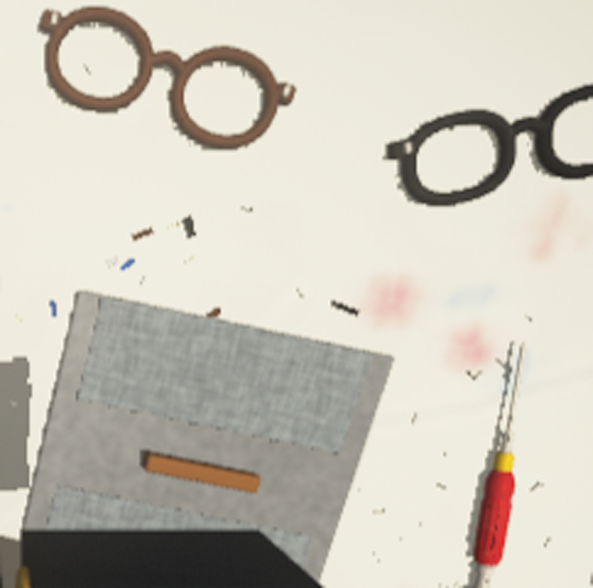

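Run:
```python
import h, numpy as np
np.set_printoptions(precision=4,suppress=True)
im,d,K,P=h.load("w5"); X=h.cloud(d,K,P)
R=lambda x,y,z,s=3.1,ox=10,oy=0: h.ray(x/s+ox,y/s+oy,K,P,z)
A=R(728,102,.036);B=R(658,570,.036);C=R(187,12,.036);D=R(180,492,.036)
for n,p in zip("ABCD",(A,B,C,D)): print(n,p)
print(np.linalg.norm(A-B),np.linalg.norm(C-D),np.linalg.norm(A-C),np.linalg.norm(B-D))
cen=(A+B+C+D)/4; print("centre",cen)
for v in ((A-B),(C-D)): print("tray x ang",np.degrees(np.arctan2(v[1],v[0])))
for v in ((C-A),(D-B)): print("tray y ang -90",np.degrees(np.arctan2(v[1],v[0]))-90)
print("clip",R(424,556,.010), "pointer?",R(178,528,.055))
print("ridge",[R(x,y,.0215,2.45,270,0) for x,y in((145,455),(260,480),(145,470),(258,490))])
# depth check
for x,y in((728-5,200),(190,300),(450,250)): u,v=int(x/3.1+10),int(y/3.1); print(X[v,u])
# fit wall top points from cloud
m=(abs(X[...,2]-.036)<.004)&(X[...,0]>.42)&(X[...,1]>-.03)&(X[...,1]<.19)&(X[...,0]<.70)
Y=X[m]; import cv2; print(len(Y),cv2.minAreaRect((Y[:,:2]*1000).astype(np.float32)))
```

```text
A [ 0.6407 -0.0053  0.036 ]
B [0.4639 0.0176 0.036 ]
C [0.6624 0.1899 0.036 ]
D [0.4881 0.2099 0.036 ]
0.17827571249895857 0.17541549090343508 0.1963920077671372 0.19381965945079183
centre [0.5638 0.103  0.036 ]
tray x ang -7.366175195389381
tray x ang -6.535951462081079
tray y ang -90 -6.336070412991262
tray y ang -90 -7.173419816396091
clip [0.46   0.1219 0.01  ] pointer? [0.4772 0.2009 0.055 ]
ridge [array([ 0.4639, -0.1218,  0.0215]), array([ 0.4526, -0.1854,  0.0215]), array([ 0.4556, -0.1226,  0.0215]), array([ 0.4469, -0.1851,  0.0215])]
[ 0.6124 -0.0027 -0.0001]
[0.5635 0.1985 0.0366]
[0.5881 0.1078 0.0055]
2409 ((564.32470703125, 103.47877502441406), (196.05670166015625, 182.3160400390625), 83.0379638671875)
```

Call:
send_rows:
  series:
    - [0, 0, 8.07, 0.011, 0.0122, -0.01, 0.0]
    - [0, 0, 8.07, 0.011, 0.0122, -0.016, 0.0]
    - [0, 0, 8.07, 0.011, 0.0122, -0.016, 0.0]
    - [0, 0, 8.07, 0.011, 0.0122, -0.016, 0.0]
    - [0, 0, 8.07, 0.011, 0.0122, -0.016, 0.0]
    - [0, 0, 8.07, 0.011, 0.0122, -0.016, 0.0]
    - [0, 0, 8.07, 0.011, 0.0122, -0.016, 0.0]
    - [0, 0, 8.07, 0.011, 0.0122, -0.016, 0.0]
    - [0, 0, 8.07, 0.011, 0.0122, -0.016, 0.0]
    - [0, 0, 8.07, 0.011, 0.0122, -0.016, 0.0]
    - [0, 0, 0, 0, 0, 0, 0.0]
    - [0, 0, 0, 0, 0, 0, 0.0]

```text
clock: 7.35
position: [0.6044, 0.0911, 0.1221]
tool_rot: [[0.08, 0.997, -0.001], [0.997, -0.08, 0.009], [0.009, -0.002, -1.0]]
contact_force: [0.4, -1.0, -0.0]
opening: 0.096
```

Run:
```python
import h
h.st(); h.snap("wrist","w6")
```

```text
t 7.35 p [0.6044 0.0911 0.1221] yaw(y axis) -4.5807877880327705 z [-0.0011  0.0089 -1.    ] op 0.09621509045841335 F [ 0.3649 -1.0068 -0.0361] q [0.0197 0.6064 1.4322 0.01   1.1039 0.0952]
```

View pics/w6.png

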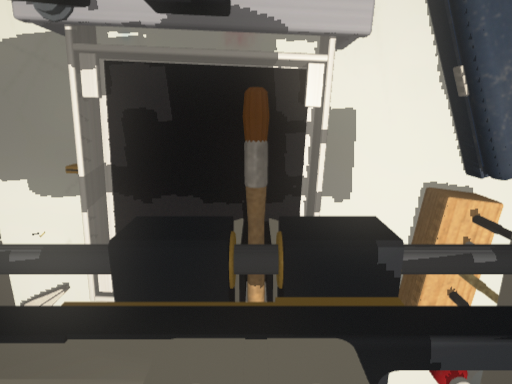

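Call:
send_rows:
  series:
    - [-0.3, 0, -1.2, -0.003, 0.004, -0.015, 0.0]
    - [-0.2, 0, -1.1, -0.002, 0.004, -0.02, 0.0]
    - [0, 0, 0, 0, 0, -0.02, 0.0]
    - [0, 0, 0, 0, 0, -0.018, 0.0]
    - [0, 0, 0, 0, 0, -0.008, 0.0]
    - [0, 0, 0, 0, 0, 0, 0.0]
    - [0, 0, 0, 0, 0, 0, 0.0]

```text
clock: 8.1
position: [0.6013, 0.0935, 0.0474]
tool_rot: [[0.142, 0.99, 0.011], [0.99, -0.142, -0.001], [0.001, 0.011, -1.0]]
contact_force: [0.7, -0.4, -0.1]
opening: 0.099
```

Call:
send_rows:
  series:
    - [0, 0.3, 0.6, 0, 0.002, -0.01, 0.0]
    - [0, 0.3, 0.5, 0, 0.002, -0.008, 0.0]
    - [0, 0, 0, 0, 0, -0.004, 0.0]
    - [0, 0, 0, 0, 0, 0, 0.0]
    - [0, 0, 0, 0, 0, 0, 0.0]

```text
clock: 8.6
position: [0.6028, 0.0978, 0.0261]
tool_rot: [[0.122, 0.993, 0.004], [0.993, -0.122, -0.001], [-0.0, 0.004, -1.0]]
contact_force: [0.2, -0.1, -1.0]
opening: 0.094
```

Call:
send_rows:
  series:
    - [0, 0, 0, 0, 0, -0.002, 0.0]
    - [0, 0, 0, 0, 0, 0, 0.03]
    - [0, 0, 0, 0, 0, 0, 0.03]
    - [0, 0, 0, 0, 0, 0, 0.03]
    - [0, 0, 0, 0, 0, 0.02, 0.03]
    - [0, 0, 0, 0, 0, 0.04, 0.03]
    - [0, 0, 0, 0, 0, 0.05, 0.03]
    - [0, 0, 0, 0, 0, 0.05, 0.03]
    - [0, 0, 0, 0, 0, 0.05, 0.03]
    - [0, 0, 0, 0, 0, 0.04, 0.03]
    - [0, 0, 0, 0, 0, 0, 0.03]
    - [0, 0, 0, 0, 0, 0, 0.03]

```text
clock: 9.8
position: [0.5991, 0.0974, 0.283]
tool_rot: [[0.122, 0.992, 0.004], [0.992, -0.122, -0.001], [-0.0, 0.004, -1.0]]
contact_force: [-0.4, -0.3, -0.6]
opening: 0.329
```

Run:
```python
import h
h.st(); h.snap("wrist","w7"); h.snap("scene","s7")
```

```text
t 9.8 p [0.5991 0.0974 0.283 ] yaw(y axis) -7.036328625042377 z [ 0.0036 -0.0007 -1.    ] op 0.32863462279258027 F [-0.4485 -0.3023 -0.5812] q [ 0.0354  0.4689  1.2106 -0.0008  1.4585  0.1583]
```

View pics/w7.png

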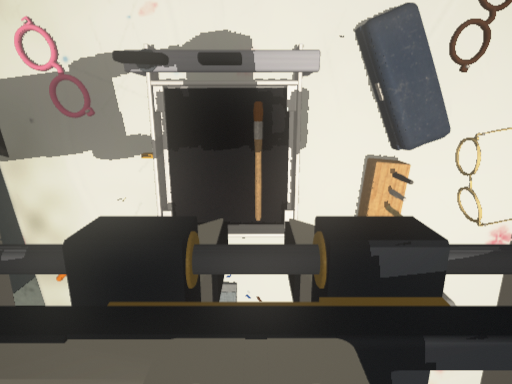

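View pics/s7.png

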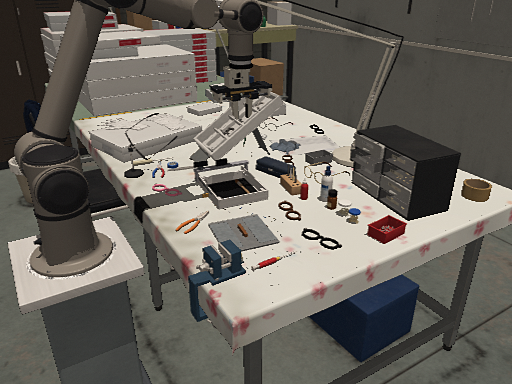

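Call:
send_rows:
  series:
    - [0, 0, -7, -0.012, -0.03, 0, 0.03]
    - [0, 0, -7, -0.015, -0.035, 0, 0.03]
    - [0, 0, -7, -0.015, -0.035, 0, 0.03]
    - [0, 0, -7, -0.015, -0.035, 0, 0.03]
    - [0, 0, -7, -0.015, -0.035, 0, 0.03]
    - [0, 0, -7, -0.015, -0.035, 0, 0.03]
    - [0, 0, -7, -0.015, -0.035, -0.02, 0.03]
    - [0, 0, -7, -0.015, -0.035, -0.02, 0.03]
    - [0, 0, -7, -0.015, -0.035, -0.02, 0.03]
    - [0, 0, -7, -0.015, -0.035, -0.02, 0.03]
    - [0, 0, -5, -0.005, -0.025, -0.02, 0.03]
    - [0, 0, 0, 0, 0, 0, 0.03]

```text
clock: 11.1
position: [0.4312, -0.2805, 0.1577]
tool_rot: [[0.996, 0.087, -0.02], [0.088, -0.996, 0.025], [-0.018, -0.027, -0.999]]
contact_force: [0.8, 0.5, 0.1]
opening: 0.329
```

Call:
send_rows:
  series:
    - [0, 0, 0, 0, 0, 0, 0.03]
    - [0, 0, 0, 0, 0, 0, 0.03]

```text
clock: 11.3
position: [0.4302, -0.2793, 0.1559]
tool_rot: [[0.996, 0.088, -0.024], [0.089, -0.996, 0.029], [-0.021, -0.031, -0.999]]
contact_force: [0.4, -0.5, -0.0]
opening: 0.323
```

Run:
```python
import h
h.st(); h.snap("wrist","w8")
```

```text
t 11.3 p [ 0.4302 -0.2793  0.1559] yaw(y axis) -84.94879574227997 z [-0.0238  0.0289 -0.9993] op 0.32288239801994734 F [ 0.3674 -0.5399 -0.0356] q [-0.7287  0.4245  1.6514  0.0064  1.1026  0.7506]
```

View pics/w8.png

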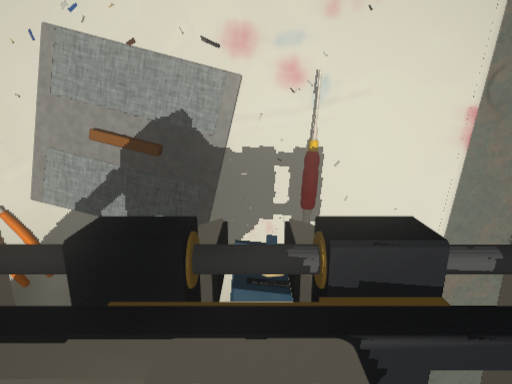

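Run:
```python
import h,numpy as np,cv2
np.set_printoptions(precision=4,suppress=True)
im,d,K,P=h.load("w8"); X=h.cloud(d,K,P)
for u,v in((318,70),(311,150),(309,207),(310,178)): print(h.ray(u,v,K,P,.007),X[v,u])
print("ridge", h.ray(90,132,K,P,.018),h.ray(161,149,K,P,.018))
hs=cv2.cvtColor(im,cv2.COLOR_RGB2HSV)
m=(X[...,2]>.014)&(X[...,2]<.025)&(X[...,1]>-.25)&(X[...,0]>.3)
Y=X[m]; print(len(Y),cv2.minAreaRect((Y[:,:2]*1000).astype(np.float32)),Y.mean(0))
m=(X[...,2]>.003)&(X[...,2]<.025)&(X[...,1]>-.28)&(X[...,0]>.38)
Y=X[m]; print(len(Y),cv2.minAreaRect((Y[:,:2]*1000).astype(np.float32)))
```

```text
[ 0.5306 -0.3201  0.007 ] [ 0.531  -0.3206  0.0029]
[ 0.4617 -0.3233  0.007 ] [ 0.4624 -0.3224  0.0124]
[ 0.407  -0.3287  0.007 ] [ 0.4094 -0.3274  0.0147]
[ 0.4355 -0.3259  0.007 ] [ 0.4371 -0.3247  0.0142]
ridge [ 0.4611 -0.1249  0.018 ] [ 0.4518 -0.1884  0.018 ]
836 ((455.16766357421875, -154.7169647216797), (64.0948715209961, 10.669947624206543), 81.14694213867188) [ 0.4556 -0.1556  0.0183]
32105 ((478.42919921875, -153.97671508789062), (197.52450561523438, 244.68099975585938), 0.3341907560825348)
```

Call:
send_rows:
  series:
    - [-0.6, -0.5, -0.7, 0.001, -0.012, -0.02, 0.03]
    - [-0.6, -0.5, -0.7, 0.001, -0.012, -0.02, 0.03]
    - [-0.4, -0.4, -0.6, 0.001, -0.012, -0.02, 0.03]
    - [0, 0, 0, 0.001, -0.01, -0.02, 0.03]
    - [0, 0, 0, 0, 0, -0.01, 0.03]
    - [0, 0, 0, 0, 0, 0, 0.03]
    - [0, 0, 0, 0, 0, 0, 0.03]

```text
clock: 12.05
position: [0.4408, -0.3209, 0.0692]
tool_rot: [[0.998, 0.069, 0.011], [0.069, -0.998, -0.006], [0.01, 0.007, -1.0]]
contact_force: [0.3, -0.5, 0.4]
opening: 0.327
```

Run:
```python
import h
h.st(); h.snap("wrist","w9")
```

```text
t 12.05 p [ 0.4408 -0.3209  0.0692] yaw(y axis) -86.05420895287217 z [ 0.0109 -0.0064 -0.9999] op 0.3265842939328027 F [ 0.3435 -0.5478  0.3807] q [-0.7715  0.567   1.6905  0.0039  0.8718  0.7279]
```

View pics/w9.png

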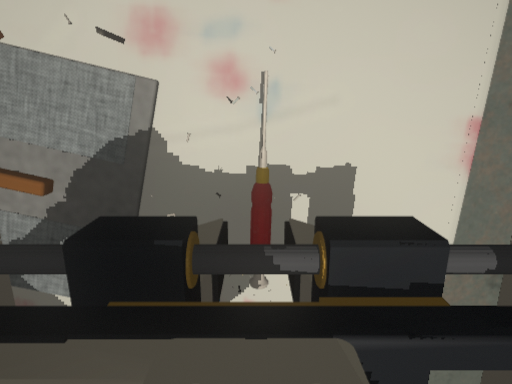

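Call:
send_rows:
  series:
    - [0.2, 0.3, -0.5, -0.003, -0.003, -0.012, 0.03]
    - [0.1, 0.3, -0.5, -0.003, -0.002, -0.014, 0.03]
    - [0, 0, 0, 0, 0, -0.012, 0.03]
    - [0, 0, 0, 0, 0, -0.006, 0.03]
    - [0, 0, 0, 0, 0, 0, 0.03]
    - [0, 0, 0, 0, 0, 0, 0.03]

```text
clock: 12.7
position: [0.4347, -0.3258, 0.0229]
tool_rot: [[0.999, 0.051, 0.001], [0.051, -0.999, -0.002], [0.001, 0.002, -1.0]]
contact_force: [-0.4, -0.6, 1.0]
opening: 0.331
```

Call:
send_rows:
  series:
    - [0, 0, 0, 0, 0, -0.004, 0.03]
    - [0, 0, 0, 0, 0, 0, 0.03]
    - [0, 0, 0, 0, 0, 0, 0.0]
    - [0, 0, 0, 0, 0, 0, 0.0]
    - [0, 0, 0, 0, 0, 0, 0.0]
    - [0, 0, 0, 0, 0, 0, 0.0]
    - [0, 0, 0, 0, 0, 0, 0.0]

```text
clock: 13.4
position: [0.4354, -0.3263, 0.0198]
tool_rot: [[0.999, 0.051, 0.003], [0.051, -0.999, -0.004], [0.003, 0.004, -1.0]]
contact_force: [0.3, -0.4, -1.4]
opening: 0.111
```

Call:
send_rows:
  series:
    - [0, 0, 0, 0, 0, 0.02, 0.0]
    - [0, 0, 0, 0, 0, 0.03, 0.0]
    - [0, 0, 4, 0.01, 0.035, 0.03, 0.0]
    - [0, 0, 8, 0.012, 0.04, 0.03, 0.0]
    - [0, 0, 8, 0.012, 0.04, 0.02, 0.0]
    - [0, 0, 8, 0.012, 0.04, 0, 0.0]
    - [0, 0, 8, 0.012, 0.04, 0, 0.0]
    - [0, 0, 8, 0.012, 0.04, 0, 0.0]
    - [0, 0, 8, 0.012, 0.04, 0, 0.0]
    - [0, 0, 8, 0.012, 0.04, 0, 0.0]
    - [0, 0, 8, 0.012, 0.035, 0, 0.0]
    - [0, 0, 6, 0, 0.02, 0, 0.0]

```text
clock: 14.6
position: [0.5433, 0.0557, 0.1565]
tool_rot: [[0.183, 0.983, 0.012], [0.983, -0.183, 0.002], [0.004, 0.012, -1.0]]
contact_force: [-0.2, -1.1, -0.3]
opening: 0.113
```

Call:
send_rows:
  series:
    - [0, 0, 3, 0, 0.01, 0, 0]
    - [0, 0, 0, 0, 0, 0, 0]
    - [0, 0, 0, 0, 0, 0, 0]

```text
clock: 14.9
position: [0.5429, 0.0694, 0.1563]
tool_rot: [[0.123, 0.992, 0.011], [0.992, -0.123, 0.003], [0.004, 0.011, -1.0]]
contact_force: [0.8, -0.3, -0.2]
opening: 0.121
```

Run:
```python
import h
h.st(); h.snap("wrist","w10")
```

```text
t 14.9 p [0.5429 0.0694 0.1563] yaw(y axis) -7.065566977367579 z [ 0.0114  0.0027 -0.9999] op 0.12051501889804034 F [ 0.7937 -0.3036 -0.1799] q [-0.0145  0.4569  1.5949  0.0033  1.0784  0.1073]
```

View pics/w10.png

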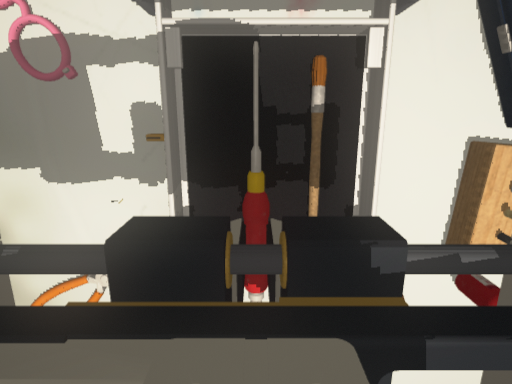

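Call:
send_rows:
  series:
    - [0, 0.3, 0, 0.002, 0.006, -0.02, 0.0]
    - [0, 0.3, 0, 0.002, 0.006, -0.025, 0.0]
    - [0, 0, 0, 0, 0.001, -0.025, 0.0]
    - [0, 0, 0, 0, 0, -0.025, 0.0]
    - [0, 0, 0, 0, 0, -0.015, 0.0]
    - [0, 0, 0, 0, 0, -0.005, 0.0]
    - [0, 0, 0, 0, 0, 0, 0.0]
    - [0, 0, 0, 0, 0, 0, 0.0]

```text
clock: 15.75
position: [0.5487, 0.0746, 0.0396]
tool_rot: [[0.142, 0.99, 0.006], [0.99, -0.142, 0.001], [0.002, 0.005, -1.0]]
contact_force: [-0.7, 0.7, 0.4]
opening: 0.116
```

Call:
send_rows:
  series:
    - [0, 0, 0.6, 0, 0.003, -0.007, 0.0]
    - [0, 0, 0.6, 0, 0.003, -0.005, 0.0]
    - [0, 0, 0, 0, 0, -0.002, 0.0]
    - [0, 0, 0, 0, 0, 0, 0.0]
    - [0, 0, 0, 0, 0, 0, 0.0]

```text
clock: 16.25
position: [0.5504, 0.0811, 0.0271]
tool_rot: [[0.12, 0.993, 0.011], [0.993, -0.12, 0.002], [0.003, 0.01, -1.0]]
contact_force: [-0.9, -0.1, -0.1]
opening: 0.116
```

Call:
send_rows:
  series:
    - [0, 0, 0, 0, 0, -0.002, 0.0]
    - [0, 0, 0, 0, 0, 0, 0.03]
    - [0, 0, 0, 0, 0, 0, 0.03]
    - [0, 0, 0, 0, 0, 0, 0.03]
    - [0, 0, 0, 0, 0, 0.03, 0.03]
    - [0, 0, 0, 0, 0, 0.05, 0.03]
    - [0, 0, 0, 0, 0, 0.05, 0.03]
    - [0, 0, 0, 0, 0, 0.05, 0.03]
    - [0, 0, 0, 0, 0, 0.05, 0.03]
    - [0, 0, 0, 0, -0.03, 0.02, 0.03]
    - [0, 0, 0, 0, -0.01, 0, 0.03]
    - [0, 0, 0, 0, 0, 0, 0.03]

```text
clock: 17.45
position: [0.5467, 0.0403, 0.2822]
tool_rot: [[0.119, 0.993, 0.01], [0.993, -0.119, 0.001], [0.002, 0.01, -1.0]]
contact_force: [0.6, 0.6, -0.2]
opening: 0.325
```

Run:
```python
import h
h.st(); h.snap("wrist","w11")
```

```text
t 17.45 p [0.5467 0.0403 0.2822] yaw(y axis) -6.848534434172195 z [ 0.0097  0.0011 -1.    ] op 0.3251629719086083 F [ 0.5852  0.5921 -0.1883] q [-0.0673  0.3512  1.3948  0.0018  1.386   0.0519]
```

View pics/w11.png

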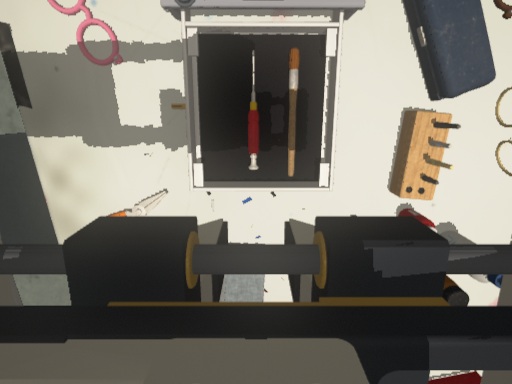

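```bash
cat >> h.py <<'E'
def tray(tag,lo=(.42,-.05),hi=(.70,.22)):
    im,d,K,P=load(tag); X=cloud(d,K,P)
    m=(abs(X[...,2]-.036)<.0045)&(X[...,0]>lo[0])&(X[...,1]>lo[1])&(X[...,1]<hi[1])&(X[...,0]<hi[0])
    m=cv2.morphologyEx(m.astype(np.uint8),cv2.MORPH_OPEN,np.ones((2,2)))>0
    Y=X[m]; return len(Y),cv2.minAreaRect((Y[:,:2]*1000).astype(np.float32)),Y,m
E
python3 - <<'E'
import h,cv2,numpy as np
for t in ("w5","w7","w11"):
    n,r,Y,m=h.tray(t); print(t,n,r); cv2.imwrite(f"pics/{t}_m.png",m.astype(np.uint8)*255)
E
```

```text
w5 3379 ((561.0706787109375, 99.66581726074219), (242.08372497558594, 197.0513916015625), 83.63123321533203)
w7 2331 ((566.9061889648438, 100.20597076416016), (221.5421142578125, 187.26438903808594), 83.14134216308594)
w11 3280 ((571.424560546875, 105.84745788574219), (226.95632934570312, 199.693115234375), 81.3400650024414)
```

View pics/w11_m.png

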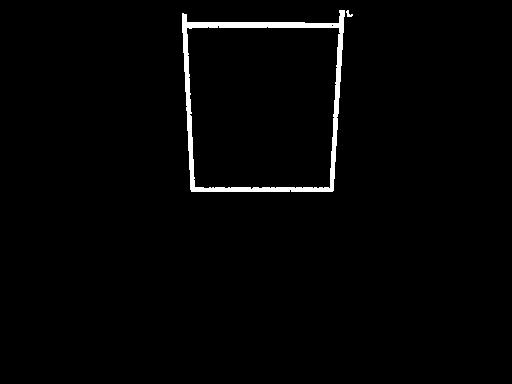

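```bash
cat >> h.py <<'E'
def trayfit(tag,g=(.5643,.1035,-6.9)):
    n,r,Y,m=tray(tag)
    cx,cy,a=g[0],g[1],np.radians(g[2])
    for it in range(15):
        c,s=np.cos(a),np.sin(a); Q=(Y[:,:2]-[cx,cy])@np.array([[c,-s],[s,c]])
        A=[];b=[]
        for k,L,Lo in((0,.0885,.0955),(1,.0955,.0885)):
            for sg in(1,-1):
                o=Q[:,1-k]; e=Q[:,k]-sg*L
                w=(abs(e)<(.012 if it<4 else .006))&(abs(o)<Lo-.008)
                if w.sum()<30: continue
                # translation in local, rotation: dx_local = tx - a*y ; dy= ty + a*x
                for ei,oi in zip(e[w],o[w]):
                    A.append([1,0,-oi] if k==0 else [0,1,oi]); b.append(ei)
        x=np.linalg.lstsq(np.array(A),np.array(b),rcond=None)[0]
        d=np.array([[c,-s],[s,c]])@x[:2]; cx+=d[0];cy+=d[1];a+=x[2]
    res=np.array(A)@x-b
    return cx,cy,np.degrees(a),len(b),res.std()
E
python3 - <<'E'
import h
for t in ("w5","w7","w11"): print(t,h.trayfit(t))
E
```

```text
w5 (np.float64(0.5635268252973402), np.float64(0.10212629001421676), np.float64(-6.949274935309024), 2844, np.float64(0.0013348774596836405))
w7 (np.float64(0.5644952610910234), np.float64(0.10305076590192767), np.float64(-6.858397698659682), 1923, np.float64(0.0014016511186983967))
w11 (np.float64(0.5641994882734401), np.float64(0.10306064197497847), np.float64(-6.946908572327286), 2588, np.float64(0.0014822990770662844))
```

Call:
send_rows:
  series:
    - [0, 0.3, -0.5, -0.012, -0.03, 0, 0.04]
    - [0, 0.2, -0.5, -0.014, -0.04, 0, 0.04]
    - [0, 0, -0.5, -0.014, -0.04, 0, 0.04]
    - [0, 0, -0.5, -0.014, -0.04, 0, 0.04]
    - [0, 0, 0, -0.014, -0.04, 0, 0.04]
    - [0, 0, 0, -0.014, -0.03, 0, 0.04]
    - [0, 0, 0, -0.008, -0.02, 0, 0.04]
    - [0, 0, 0, 0, 0, 0, 0.04]
    - [0, 0, 0, 0, 0, 0, 0.04]

```text
clock: 18.4
position: [0.4489, -0.1978, 0.2651]
tool_rot: [[0.15, 0.988, -0.026], [0.989, -0.149, 0.018], [0.014, -0.028, -1.0]]
contact_force: [-0.0, 0.7, -0.6]
opening: 0.435
```

Run:
```python
import h,cv2,numpy as np
h.st(); im,d,K,P=h.snap("wrist","w12"); X=h.cloud(d,K,P)
m=(X[...,2]>.012)&(X[...,2]<.025)&(X[...,1]>-.25)&(X[...,1]<-.08)&(X[...,0]>.4)&(X[...,0]<.52)
Y=X[m]; print(len(Y),cv2.minAreaRect((Y[:,:2]*1000).astype(np.float32)),Y.mean(0))
```

```text
t 18.4 p [ 0.4489 -0.1978  0.2651] yaw(y axis) -8.583728855154579 z [-0.0256  0.0178 -0.9995] op 0.43541420330331776 F [-0.0035  0.6551 -0.619 ] q [-0.5721  0.2769  1.5489  0.0011  1.3469 -0.4223]
426 ((454.1617431640625, -154.3357391357422), (62.41999053955078, 9.937213897705078), 81.0040283203125) [ 0.4545 -0.1541  0.0185]
```

View pics/w12.png

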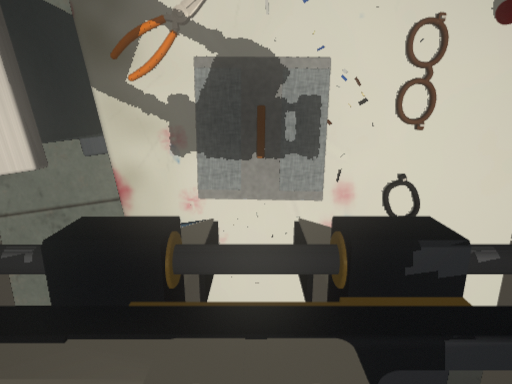

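Call:
send_rows:
  series:
    - [-0.4, -0.5, -0.2, 0.001, 0.008, -0.03, 0.04]
    - [-0.3, -0.5, -0.2, 0.001, 0.008, -0.035, 0.04]
    - [-0.3, -0.5, 0, 0.001, 0.009, -0.035, 0.04]
    - [0, 0, 0, 0.001, 0.009, -0.035, 0.04]
    - [0, 0, 0, 0.001, 0.009, -0.035, 0.04]
    - [0, 0, 0, 0, 0, -0.02, 0.04]
    - [0, 0, 0, 0, 0, 0, 0.04]
    - [0, 0, 0, 0, 0, 0, 0.04]
  squeeze: 35

```text
clock: 19.25
position: [0.4564, -0.1414, 0.0676]
tool_rot: [[0.143, 0.99, 0.002], [0.99, -0.143, 0.002], [0.002, 0.002, -1.0]]
contact_force: [0.4, -0.3, -0.1]
opening: 0.436
```

Call:
send_rows:
  series:
    - [0, 0, -0.4, -0.001, -0.007, -0.01, 0.04]
    - [0, 0, -0.4, -0.001, -0.006, -0.012, 0.04]
    - [0, 0, 0, 0, 0, -0.012, 0.04]
    - [0, 0, 0, 0, 0, -0.006, 0.04]
    - [0, 0, 0, 0, 0, 0, 0.04]
    - [0, 0, 0, 0, 0, 0, 0.04]

```text
clock: 19.85
position: [0.4571, -0.1578, 0.0281]
tool_rot: [[0.16, 0.987, 0.01], [0.987, -0.16, -0.002], [-0.001, 0.01, -1.0]]
contact_force: [-0.4, -0.2, -0.5]
opening: 0.434
```

Call:
send_rows:
  series:
    - [0, 0.4, 0, -0.002, 0.003, -0.003, 0.04]
    - [0, 0.1, 0, 0, 0, -0.003, 0.04]
    - [0, 0, 0, 0, 0, 0, 0.04]
    - [0, 0, 0, 0, 0, 0, 0.04]

```text
clock: 20.25
position: [0.4555, -0.155, 0.0227]
tool_rot: [[0.16, 0.987, 0.002], [0.987, -0.16, -0.003], [-0.003, 0.003, -1.0]]
contact_force: [-0.8, -0.1, -0.4]
opening: 0.433
```

Call:
send_rows:
  series:
    - [0, 0, 0, 0, 0, 0, 0.0]
    - [0, 0, 0, 0, 0, 0, 0.0]
    - [0, 0, 0, 0, 0, 0, 0.0]
    - [0, 0, 0, 0, 0, 0, 0.0]
    - [0, 0, 0, 0, 0, 0, 0.0]
    - [0, 0, 0, 0, 0, 0, 0.0]
    - [0, 0, 0, 0, 0, 0, 0.0]

```text
clock: 20.95
position: [0.4557, -0.1549, 0.0231]
tool_rot: [[0.159, 0.987, 0.003], [0.987, -0.159, -0.004], [-0.003, 0.003, -1.0]]
contact_force: [-0.8, 0.0, -0.3]
opening: 0.106
```

Call:
send_rows:
  series:
    - [0, 0, 0, 0, 0, 0.015, 0.0]
    - [0, 0, 0, 0, 0, 0.03, 0.0]
    - [0, 0, 0, 0, 0, 0.03, 0.0]
    - [0, 0, 0.4, 0.01, 0.02, 0.03, 0.0]
    - [0, 0, 0.4, 0.014, 0.035, 0.02, 0.0]
    - [0, 0, 0.4, 0.014, 0.035, 0, 0.0]
    - [0, 0, 0.4, 0.014, 0.035, 0, 0.0]
    - [0, 0, 0.4, 0.014, 0.035, 0, 0.0]
    - [0, 0, 0.3, 0.014, 0.03, 0, 0.0]
    - [0, 0, 0, 0.014, 0.025, 0, 0.0]
    - [0, 0, 0, 0.01, 0.02, 0, 0.0]
    - [0, 0, 0, 0, 0, 0, 0.0]

```text
clock: 22.15
position: [0.5602, 0.0903, 0.1519]
tool_rot: [[0.122, 0.993, 0.001], [0.993, -0.122, -0.001], [-0.001, 0.001, -1.0]]
contact_force: [0.5, 0.3, -2.2]
opening: 0.1
```

Call:
send_rows:
  series:
    - [0, 0, 0, 0, 0, 0, 0.0]
    - [0, 0, 0, 0, 0, 0, 0.0]

```text
clock: 22.35
position: [0.5593, 0.09, 0.1511]
tool_rot: [[0.121, 0.993, -0.001], [0.993, -0.121, -0.002], [-0.002, -0.001, -1.0]]
contact_force: [0.4, 0.2, -0.8]
opening: 0.104
```

Run:
```python
import h,cv2,numpy as np
h.st(); im,d,K,P=h.snap("wrist","w13")
```

```text
t 22.35 p [0.5593 0.09   0.1511] yaw(y axis) -6.932559488231052 z [-0.0015 -0.0016 -1.    ] op 0.10438509111825738 F [ 0.359   0.2075 -0.8289] q [ 0.025   0.5015  1.5339 -0.0017  1.1077  0.1468]
```

View pics/w13.png

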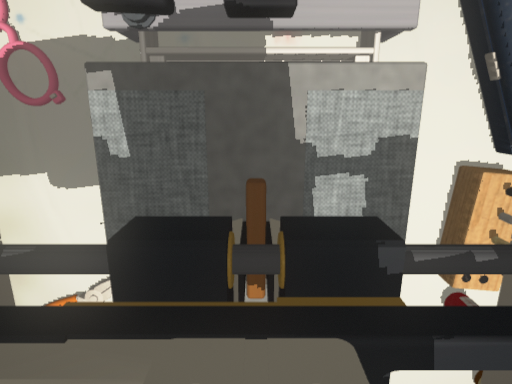

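Run:
```python
import h,cv2,numpy as np
np.set_printoptions(precision=4,suppress=True)
im,d,K,P=h.load("w13"); X=h.cloud(d,K,P)
print(X[100,150:400:60],X[66,110:420:60],X[200,120])
A=h.ray(86,63,K,P,.134);B=h.ray(426,65,K,P,.134);print(A,B,np.linalg.norm(A-B))
m=(abs(X[...,2]-.134)<.01)&(np.arange(384)[:,None]<210)
Y=X[m];print(Y.mean(0)); c=np.linalg.lstsq(np.c_[Y[:,:2],np.ones(len(Y))],Y[:,2],rcond=None)[0];print("plane slope",c)
a=B-A;print("yaw",np.degrees(np.arctan2(a[1],a[0])))
a=np.radians(-6.92);ey=np.array([-np.sin(a),np.cos(a)]);mid=(A+B)[:2]/2; print("centre est",mid-.088*ey)
```

```text
[[0.5174 0.1658 0.1362]
 [0.5461 0.1623 0.1353]
 [0.5751 0.1588 0.1345]
 [0.604  0.1552 0.1348]
 [0.6331 0.1517 0.1346]] [[0.5012 0.1835 0.1346]
 [0.5297 0.18   0.1352]
 [0.5579 0.1765 0.1354]
 [0.5862 0.1731 0.1345]
 [0.6149 0.1698 0.1332]
 [0.6428 0.1662 0.1346]] [0.4912 0.1181 0.1353]
[0.4898 0.1863 0.134 ] [0.6507 0.1657 0.134 ] 0.16212145347945642
[0.5658 0.1432 0.1351]
plane slope [-0.0045 -0.0037  0.1382]
yaw -7.303967229334094
centre est [0.5596 0.0887]
```

Call:
send_rows:
  series:
    - [0, 0, 0, 0.002, 0.006, -0.015, 0.0]
    - [0, 0, 0, 0.002, 0.005, -0.02, 0.0]
    - [0, 0, 0, 0.0, 0.002, -0.02, 0.0]
    - [0, 0, 0, 0, 0, -0.013, 0.0]
    - [0, 0, 0, 0, 0, -0.004, 0.0]
    - [0, 0, 0, 0, 0, 0, 0.0]
    - [0, 0, 0, 0, 0, 0, 0.0]

```text
clock: 23.1
position: [0.5629, 0.0966, 0.0789]
tool_rot: [[0.13, 0.992, 0.001], [0.992, -0.13, -0.003], [-0.002, 0.001, -1.0]]
contact_force: [0.5, 0.2, -0.4]
opening: 0.1
```

Call:
send_rows:
  series:
    - [0, 0, 0.5, 0.001, 0.004, -0.001, 0.0]
    - [0, 0, 0.1, 0, 0.003, 0, 0.0]
    - [0, 0, 0, 0, 0, 0, 0.0]
    - [0, 0, 0, 0, 0, 0, 0.0]

```text
clock: 23.5
position: [0.5652, 0.104, 0.0802]
tool_rot: [[0.119, 0.993, 0.005], [0.993, -0.119, -0.002], [-0.002, 0.005, -1.0]]
contact_force: [0.5, 0.9, -1.7]
opening: 0.105
```

Run:
```python
import h,cv2,numpy as np
h.st(); im,d,K,P=h.snap("wrist","w14")
h.snap("scene","s14"); h.crop("s14",160,120,320,240,4.5)
```

```text
t 23.5 p [0.5652 0.104  0.0802] yaw(y axis) -6.825834073880629 z [ 0.0048 -0.0023 -1.    ] op 0.10519784275322899 F [ 0.4958  0.8714 -1.7355] q [ 0.05    0.5981  1.5875 -0.0031  0.9513  0.1709]
```

View pics/w14.png

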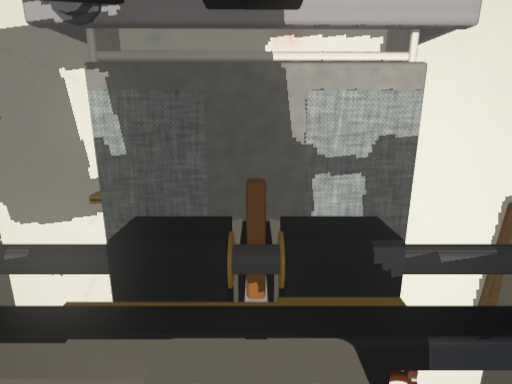

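View pics/s14_c160_120.png

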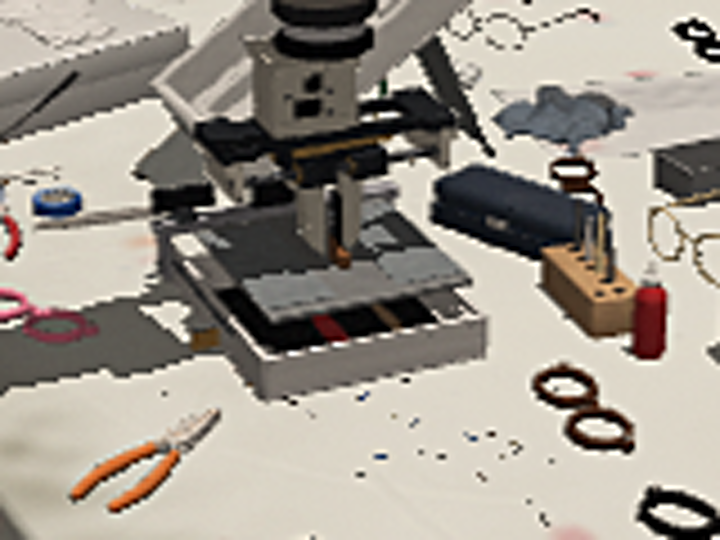

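Call:
send_rows:
  series:
    - [0, 0.2, 0, -0.001, 0, -0.006, 0.0]
    - [0, 0, 0, 0, 0, -0.008, 0.0]
    - [0, 0, 0, 0, 0, -0.006, 0.0]
    - [0, 0, 0, 0, 0, 0, 0.0]
    - [0, 0, 0, 0, 0, 0, 0.0]

```text
clock: 24.1
position: [0.5635, 0.1038, 0.0575]
tool_rot: [[0.119, 0.993, -0.001], [0.993, -0.119, -0.002], [-0.002, -0.0, -1.0]]
contact_force: [-0.3, 0.2, -0.7]
opening: 0.106
```

Call:
send_rows:
  series:
    - [0, 0, 0, 0, 0, -0.002, 0.0]
    - [0, 0, 0, 0, 0, -0.002, 0.0]
    - [0, 0, 0, 0, 0, 0, 0.0]
    - [0, 0, 0, 0, 0, 0, 0.0]

```text
clock: 24.5
position: [0.5638, 0.1038, 0.0534]
tool_rot: [[0.119, 0.993, -0.0], [0.993, -0.119, -0.002], [-0.002, -0.0, -1.0]]
contact_force: [-0.2, 0.6, -1.5]
opening: 0.107
```

Down in the seat without contact force. Release and look.

Call:
send_rows:
  series:
    - [0, 0, 0, 0, 0, -0.001, 0.0]
    - [0, 0, 0, 0, 0, 0, 0.03]
    - [0, 0, 0, 0, 0, 0, 0.03]
    - [0, 0, 0, 0, 0, 0, 0.03]
    - [0, 0, 0, 0, 0, 0.03, 0.03]
    - [0, 0, 0, 0, 0, 0.05, 0.03]
    - [0, 0, 0, 0, 0, 0.05, 0.03]
    - [0, 0, 0, 0, 0, 0.05, 0.03]
    - [0, 0, 0, 0, -0.03, 0.03, 0.03]
    - [0, 0, 0, 0, -0.03, 0.02, 0.03]
    - [0, 0, 0, 0, 0, 0, 0.03]
    - [0, 0, 0, 0, 0, 0, 0.03]

```text
clock: 25.7
position: [0.5613, 0.0425, 0.2915]
tool_rot: [[0.118, 0.993, 0.001], [0.993, -0.118, -0.003], [-0.003, 0.002, -1.0]]
contact_force: [-0.9, 0.0, 0.2]
opening: 0.327
```

Run:
```python
import h,cv2,numpy as np
np.set_printoptions(precision=4,suppress=True)
h.st(); im,d,K,P=h.snap("wrist","w15"); X=h.cloud(d,K,P)
a=np.radians(-6.92);c,s=np.cos(a),np.sin(a)
L=(X[...,:2]-[.5641,.1027])@np.array([[c,-s],[s,c]])
m=(abs(L[...,0])<.06)&(abs(L[...,1])<.07)&(abs(L[...,0])>.012)&(abs(X[...,2]-.036)<.02)
Y=X[m]; print(len(Y),Y[:,2].mean(), np.linalg.lstsq(np.c_[L[m],np.ones(len(Y))],Y[:,2],rcond=None)[0])
m=(abs(X[...,2]-.048)<.006)&(abs(L[...,0])<.03)&(abs(L[...,1])<.05); Q=L[m]; print("ridge in tray",len(Q),Q.mean(0),Q.min(0),Q.max(0))
m=(abs(X[...,2]-.036)<.004)&(abs(L[...,0])>.087)&(abs(L[...,0])<.09)&(abs(L[...,1])<.08);print("wall z",X[m][:,2].mean())
h.snap("top","t15");h.crop("t15",120,130,380,300,3)
```

```text
t 25.7 p [0.5613 0.0425 0.2915] yaw(y axis) -6.765697460469057 z [ 0.0012 -0.0034 -1.    ] op 0.32721969616101987 F [-0.87    0.0462  0.2127] q [-0.0588  0.3797  1.3269 -0.0034  1.4337  0.0597]
9282 0.03703482913879278 [-0.0005 -0.0001  0.037 ]
ridge in tray 457 [-0.0003  0.003 ] [-0.0055 -0.0293] [0.0041 0.033 ]
wall z 0.036549108364723394
```

View pics/w15.png

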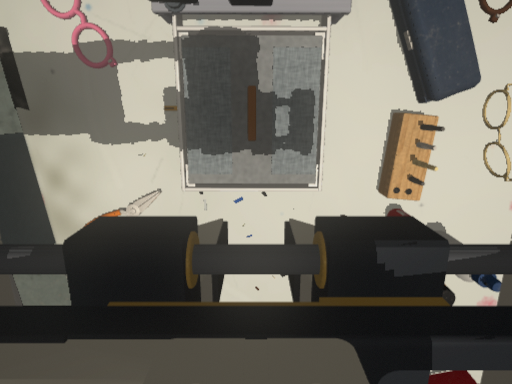

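View pics/t15_c120_130.png

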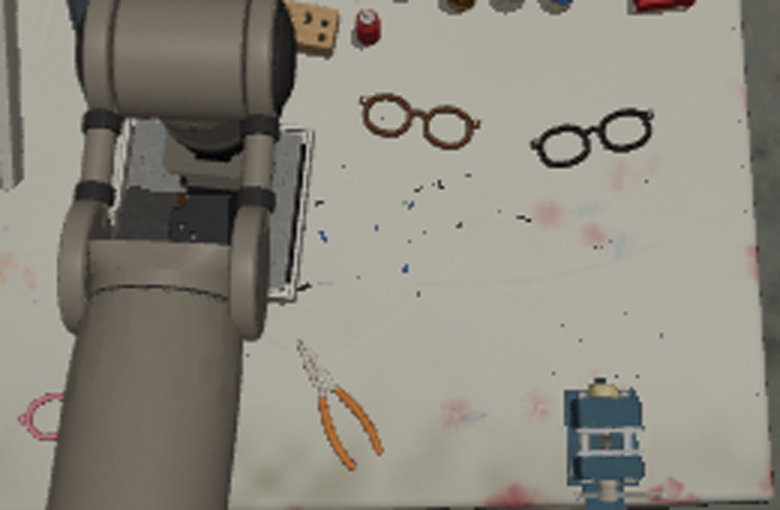

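Call:
send_rows:
  series:
    - [0, 0, 0, 0.01, -0.03, 0, 0.07]
    - [0, 0, 0, 0.015, -0.04, 0, 0.07]
    - [0, 0, 0, 0.015, -0.04, 0, 0.07]
    - [0, 0, 0, 0.015, -0.04, 0, 0.07]
    - [0, 0, 0, 0.015, -0.04, 0, 0.07]
    - [0, 0, 0, 0.005, -0.02, 0, 0.07]
    - [0, 0, 0, 0, 0, 0, 0.07]
    - [0, 0, 0, 0, 0, 0, 0.07]

```text
clock: 26.6
position: [0.6362, -0.1646, 0.2772]
tool_rot: [[0.104, 0.994, -0.021], [0.995, -0.104, 0.006], [0.004, -0.021, -1.0]]
contact_force: [0.3, 0.0, 0.2]
opening: 0.766
```

Run:
```python
import h,cv2,numpy as np
h.st(); im,d,K,P=h.snap("wrist","w16");h.crop("w16",200,0,360,220,3); h.crop("w16",0,0,512,220,1.5)
```

```text
t 26.6 p [ 0.6362 -0.1646  0.2772] yaw(y axis) -5.9939031531803115 z [-0.0206  0.0058 -0.9998] op 0.7656848080126477 F [0.3304 0.015  0.2346] q [-0.3689  0.5905  1.0217 -0.002   1.5506 -0.2641]
```

View pics/w16_c0_0.png

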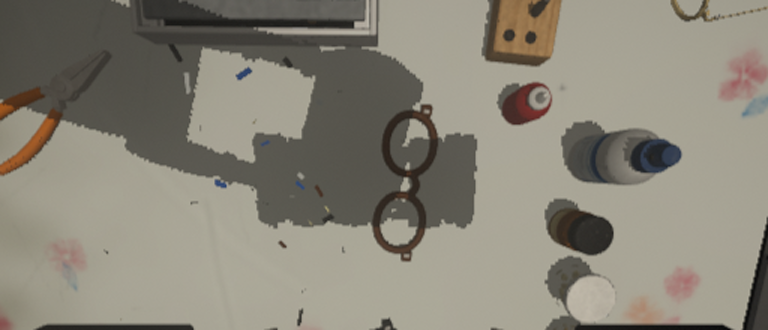

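Run:
```python
import h,cv2,numpy as np
np.set_printoptions(precision=4,suppress=True)
im,d,K,P=h.load("w16"); X=h.cloud(d,K,P)
hs=cv2.cvtColor(im,cv2.COLOR_RGB2HSV).astype(int)
m=np.zeros(d.shape,np.uint8); s=(slice(64,178),slice(244,298))
m[s]=((hs[s][...,1]>60)&(hs[s][...,2]<130)&(im[s][...,0]>im[s][...,2]*1.25))
n,lab,stt,cen=cv2.connectedComponentsWithStats(m); 
k=1+np.argmax(stt[1:,4]);print(stt[1:])
v,u=np.nonzero(lab==k) if stt[k,4]>600 else np.nonzero(m)
W=np.array([h.ray(a,b,K,P,.006) for a,b in zip(u,v)])
r=cv2.minAreaRect((W[:,:2]*1000).astype(np.float32));print(r)
Z=X[v,u,2];print("z",np.percentile(Z,[10,50,90]))
cv2.imwrite("pics/fb_m.png",cv2.resize(m[s]*255,None,fx=4,fy=4,interpolation=0))
for p in((410,141),(399.5,222)): print(h.ray(p[0]/1.5,p[1]/1.5,K,P,.005))
```

```text
[[ 249   70   43  104 1113]]
((653.3612060546875, -115.07614135742188), (130.54945373535156, 45.439125061035156), 76.92344665527344)
z [0.0071 0.0088 0.0101]
[ 0.6616 -0.0807  0.005 ]
[ 0.6463 -0.1471  0.005 ]
```

View pics/fb_m.png

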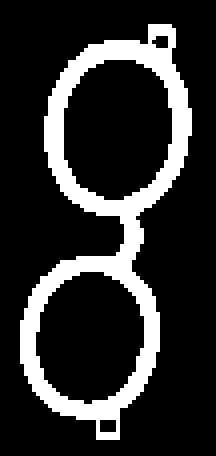

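Run:
```python
import h,cv2,numpy as np
np.set_printoptions(precision=4,suppress=True)
im,d,K,P=h.load("w16"); X=h.cloud(d,K,P)
for n,(x0,y0,x1,y1) in dict(glue=(500,80,556,128),white=(580,125,690,190),black=(545,200,620,260),jar=(550,270,620,330),block=(480,0,560,70)).items():
    Y=X[int(y0/1.5):int(y1/1.5),int(x0/1.5):int(x1/1.5)].reshape(-1,3);Y=Y[(Y[:,2]>.015)&(Y[:,2]<.2)];print(n,Y.min(0),Y.max(0),np.percentile(Y[:,2],98))
im,d,K,P=h.load("w15"); X=h.cloud(d,K,P)
Y=X[105:205,380:450].reshape(-1,3);Y=Y[(Y[:,2]>.015)&(Y[:,2]<.2)];print("block w15",Y.min(0),Y.max(0))
```

```text
glue [ 0.7379 -0.0766  0.0151] [ 0.7638 -0.0511  0.0797] 0.07550585444119805
white [ 0.7902 -0.1287  0.0157] [ 0.8226 -0.0912  0.1273] 0.12605337154241097
black [ 0.7733 -0.1799  0.0152] [ 0.8042 -0.1486  0.0646] 0.06384760497211427
jar [ 0.7739 -0.2403  0.0151] [ 0.8159 -0.1992  0.0468] 0.04608730049073724
block [ 0.727  -0.0331  0.0151] [0.7763 0.0126 0.0647] 0.050431531683794245
block w15 [ 0.7266 -0.0314  0.0151] [0.7919 0.0827 0.0862]
```

Call:
send_rows:
  series:
    - [-0.1, -0.4, -1.5, 0.002, 0.003, -0.03, 0.07]
    - [-0.1, -0.4, -1.5, 0.002, 0.003, -0.035, 0.07]
    - [-0.1, -0.4, -1.5, 0.001, 0.003, -0.035, 0.07]
    - [0, 0, -1.5, 0.001, 0.003, -0.035, 0.07]
    - [0, 0, -1.1, 0.001, 0.002, -0.035, 0.07]
    - [0, 0, 0, 0, 0, -0.02, 0.07]
    - [0, 0, 0, 0, 0, -0.005, 0.07]
    - [0, 0, 0, 0, 0, 0, 0.07]
    - [0, 0, 0, 0, 0, 0, 0.07]
  squeeze: 20

```text
clock: 27.55
position: [0.6417, -0.1325, 0.0793]
tool_rot: [[0.215, 0.977, 0.005], [0.977, -0.215, 0.002], [0.002, 0.004, -1.0]]
contact_force: [-0.4, -0.3, -0.3]
opening: 0.762
```

Run:
```python
import h,cv2,numpy as np
h.st(); im,d,K,P=h.snap("wrist","w17")
```

```text
t 27.55 p [ 0.6417 -0.1325  0.0793] yaw(y axis) -12.397013014620153 z [ 0.0045  0.0015 -1.    ] op 0.7623263912834152 F [-0.4418 -0.2619 -0.3378] q [-0.3218  0.7248  1.332   0.0033  1.0809 -0.107 ]
```

View pics/w17.png

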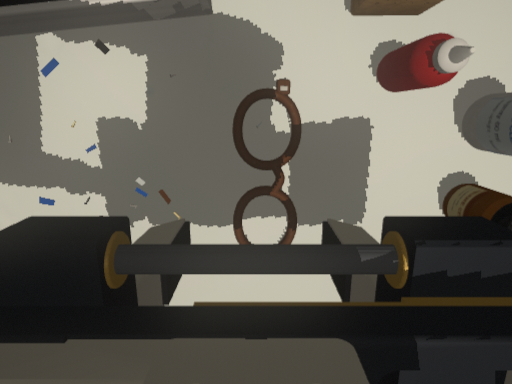

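Call:
send_rows:
  series:
    - [0, 0, -0.4, 0.002, -0.006, -0.01, 0.07]
    - [0, 0, -0.3, 0.002, -0.006, -0.015, 0.07]
    - [0, 0, 0, 0, -0.003, -0.015, 0.07]
    - [0, 0, 0, 0, 0, -0.01, 0.07]
    - [0, 0, 0, 0, 0, -0.003, 0.07]
    - [0, 0, 0, 0, 0, 0, 0.07]
    - [0, 0, 0, 0, 0, 0, 0.07]

```text
clock: 28.3
position: [0.647, -0.1502, 0.024]
tool_rot: [[0.229, 0.973, 0.009], [0.973, -0.229, -0.0], [0.002, 0.009, -1.0]]
contact_force: [0.3, -0.5, -0.1]
opening: 0.761
```

Call:
send_rows:
  series:
    - [0, 0.4, 0, -0.001, 0.002, -0.004, 0.07]
    - [0, 0.1, 0, 0, 0.001, -0.003, 0.07]
    - [0, 0, 0, 0, 0, 0, 0.07]
    - [0, 0, 0, 0, 0, 0, 0.07]

```text
clock: 28.7
position: [0.6467, -0.1467, 0.0177]
tool_rot: [[0.229, 0.974, 0.001], [0.974, -0.229, -0.001], [-0.0, 0.001, -1.0]]
contact_force: [-0.5, 0.1, 0.5]
opening: 0.763
```

Call:
send_rows:
  series:
    - [0, 0, 0, 0, 0, -0.001, 0.05]
    - [0, 0, 0, 0, 0, 0, 0.04]
    - [0, 0, 0, 0, 0, 0, 0.03]
    - [0, 0, 0, 0, 0, 0, 0.03]
    - [0, 0, 0, 0, 0, 0, 0.03]
    - [0, 0, 0, 0, 0, 0, 0.03]
  squeeze: 20

```text
clock: 29.3
position: [0.647, -0.1467, 0.0173]
tool_rot: [[0.228, 0.974, 0.002], [0.974, -0.228, -0.001], [-0.001, 0.003, -1.0]]
contact_force: [0.5, 0.3, -0.0]
opening: 0.497
```

Call:
send_rows:
  series:
    - [0, 0, 0, 0, 0, 0.02, 0.03]
    - [0, 0, 0, 0, 0, 0.035, 0.03]
    - [0, 0, 0, 0, 0, 0.04, 0.03]
    - [0, 0, 0, 0, 0, 0.03, 0.03]
    - [0, 0, 0, 0, 0, 0.01, 0.03]
    - [0, 0, 0, 0, 0, 0, 0.03]
    - [0, 0, 0, 0, 0, 0, 0.03]

```text
clock: 30.0
position: [0.6443, -0.146, 0.1533]
tool_rot: [[0.229, 0.973, -0.004], [0.973, -0.229, 0.001], [0.0, -0.004, -1.0]]
contact_force: [0.1, 0.2, -1.6]
opening: 0.495
```

Run:
```python
import h,cv2,numpy as np
h.st(); im,d,K,P=h.snap("wrist","w18")
```

```text
t 30.0 p [ 0.6443 -0.146   0.1533] yaw(y axis) -13.221681917924856 z [-0.0036  0.001  -1.    ] op 0.49471458442395005 F [ 0.1418  0.2098 -1.5603] q [-0.3386  0.6639  1.2287 -0.0003  1.2527 -0.1078]
```

View pics/w18.png

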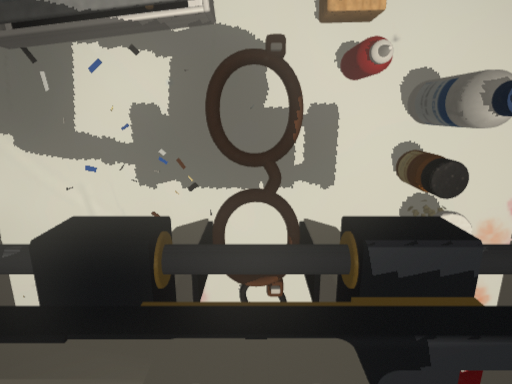

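Run:
```python
import h,cv2,numpy as np
np.set_printoptions(precision=4,suppress=True)
im,d,K,P=h.load("w18"); X=h.cloud(d,K,P)
print([X[v,u] for u,v in((211,108),(298,108),(216,235),(255,51),(255,190))])
z=.143
A=h.ray(254,107,K,P,z);B=h.ray(256.5,237,K,P,z);E1=h.ray(276,35,K,P,z);print(A,B,np.linalg.norm(A-B),E1)
c=h.ray(256,190,K,P,z)
t=np.radians(-13.2);Rt=np.array([[-np.sin(t),np.cos(t)],[np.cos(t),np.sin(t)]]) # rows tool x, tool y
for n,p in(("A",A),("B",B),("E",E1)): print(n,Rt@(p[:2]-[.6443,-.146]))
```

```text
[array([ 0.6395, -0.0766,  0.145 ]), array([ 0.679 , -0.0859,  0.1449]), array([ 0.6255, -0.1382,  0.1456]), array([ 0.6652, -0.0574,  0.1454]), array([ 0.6503, -0.1201,  0.1433])]
[ 0.6592 -0.0808  0.143 ] [ 0.6453 -0.145   0.143 ] 0.06576158399734687 [ 0.6759 -0.0527  0.143 ]
A [ 0.0669 -0.0004]
B [0.0012 0.0007]
E [0.0981 0.0095]
```

Call:
send_rows:
  series:
    - [0, 0, 1, -0.004, 0.015, 0, 0.03]
    - [0, 0, 1, -0.005, 0.03, 0, 0.03]
    - [0, 0, 1, -0.005, 0.035, 0, 0.03]
    - [0, 0, 1, -0.005, 0.035, 0, 0.03]
    - [0, 0, 1, -0.005, 0.035, 0, 0.03]
    - [0, 0, 1, -0.005, 0.03, 0, 0.03]
    - [0, 0, 0.3, -0.003, 0.02, 0, 0.03]
    - [0, 0, 0, 0, 0.01, 0, 0.03]
    - [0, 0, 0, 0, 0, 0, 0.03]
    - [0, 0, 0, 0, 0, 0, 0.03]

```text
clock: 31.05
position: [0.5994, 0.0787, 0.1374]
tool_rot: [[0.109, 0.994, -0.031], [0.994, -0.109, 0.005], [0.001, -0.032, -0.999]]
contact_force: [0.5, -1.0, -0.6]
opening: 0.497
```

Run:
```python
import h,cv2,numpy as np
h.st(); im,d,K,P=h.snap("wrist","w19")
```

```text
t 31.05 p [0.5994 0.0787 0.1374] yaw(y axis) -6.26171656396166 z [-0.0314  0.0046 -0.9995] op 0.4973834752641462 F [ 0.5289 -0.9531 -0.618 ] q [0.0014 0.5948 1.4071 0.0051 1.1711 0.1087]
```

View pics/w19.png

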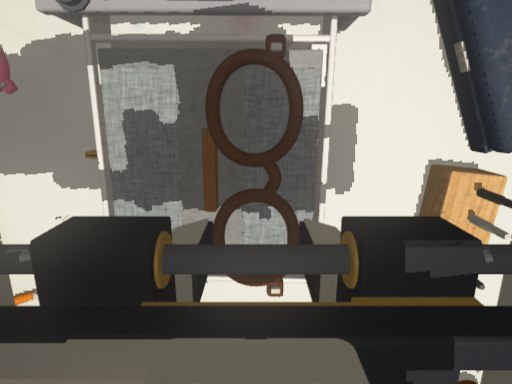

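Call:
send_rows:
  series:
    - [-0.1, -0.7, -0.3, 0.005, -0.005, -0.01, 0.03]
    - [-0.1, -0.6, -0.2, 0.005, -0.005, -0.015, 0.03]
    - [0, -0.4, 0, 0.003, -0.004, -0.015, 0.03]
    - [0, 0, 0, 0, 0, -0.01, 0.03]
    - [0, 0, 0, 0, 0, -0.005, 0.03]
    - [0, 0, 0, 0, 0, 0, 0.03]
    - [0, 0, 0, 0, 0, 0, 0.03]

```text
clock: 31.8
position: [0.6144, 0.0573, 0.0807]
tool_rot: [[0.127, 0.992, 0.001], [0.992, -0.127, 0.0], [0.0, 0.001, -1.0]]
contact_force: [0.0, 0.5, -0.5]
opening: 0.499
```

Call:
send_rows:
  series:
    - [0, 0, 0.3, -0.001, 0.004, -0.008, 0.03]
    - [0, 0, 0, 0, 0.003, -0.01, 0.03]
    - [0, 0, 0, 0, 0, -0.005, 0.03]
    - [0, 0, 0, 0, 0, 0, 0.03]
    - [0, 0, 0, 0, 0, 0, 0.03]

```text
clock: 32.3
position: [0.6136, 0.0658, 0.0569]
tool_rot: [[0.12, 0.993, 0.003], [0.993, -0.12, 0.0], [0.001, 0.003, -1.0]]
contact_force: [0.0, 0.3, 0.0]
opening: 0.502
```

Run:
```python
import h,cv2,numpy as np
h.st(); im,d,K,P=h.snap("wrist","w20")
```

```text
t 32.3 p [0.6136 0.0658 0.0569] yaw(y axis) -6.895768078808614 z [ 0.0026  0.0004 -1.    ] op 0.5019214486584624 F [0.0358 0.3352 0.0138] q [-0.0176  0.693   1.4732  0.0006  0.9729  0.1024]
```

View pics/w20.png

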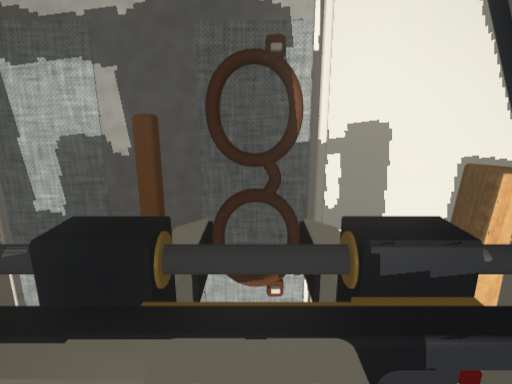

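Call:
send_rows:
  series:
    - [0, 0, 0, 0, 0, -0.003, 0.03]
    - [0, 0, 0, 0, 0, 0, 0.03]
    - [0, 0, 0, 0, 0, 0, 0.053]
    - [0, 0, 0, 0, 0, 0, 0.053]
    - [0, 0, 0, 0, 0, 0, 0.053]
    - [0, 0, 0, 0, 0, 0.015, 0.053]
    - [0, 0, 0, 0, 0, 0.03, 0.053]
    - [0, 0, 0, 0, 0, 0.05, 0.053]
    - [0, 0, 0, 0, 0, 0.05, 0.053]
    - [0, 0, 0, 0, -0.02, 0.04, 0.053]
    - [0, 0, 0, 0, 0, 0.02, 0.053]
    - [0, 0, 0, 0, 0, 0, 0.053]

```text
clock: 33.55
position: [0.6113, 0.045, 0.2669]
tool_rot: [[0.12, 0.993, 0.002], [0.993, -0.12, 0.0], [0.0, 0.002, -1.0]]
contact_force: [-0.5, -0.1, -0.1]
opening: 0.575
```

Run:
```python
import h,cv2,numpy as np
h.st(); im,d,K,P=h.snap("wrist","w21"); h.snap("scene","s21")
```

```text
t 33.55 p [0.6113 0.045  0.2669] yaw(y axis) -6.897438519275382 z [ 0.0022  0.     -1.    ] op 0.5753395859415796 F [-0.5333 -0.1087 -0.1116] q [-0.0516  0.4895  1.2205  0.0001  1.4295  0.0687]
```

View pics/w21.png

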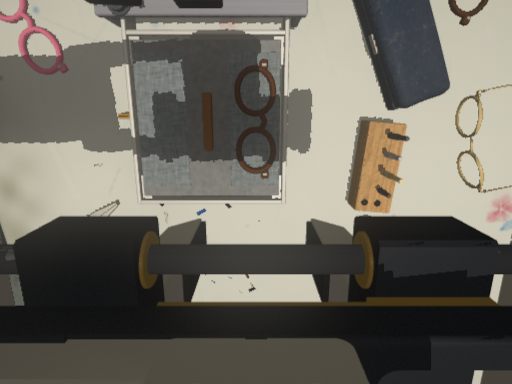

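View pics/s21.png

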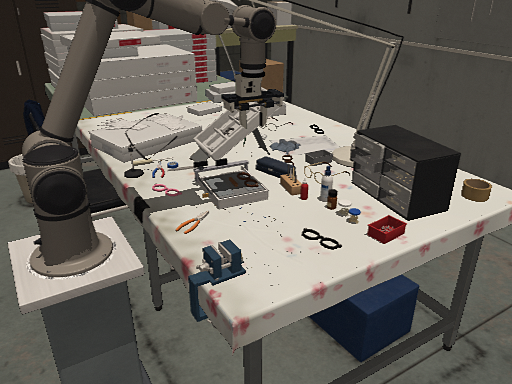

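Call:
send_rows:
  series:
    - [0, 0, 1.5, 0, -0.025, 0, 0.07]
    - [0, 0, 2, 0, -0.04, 0, 0.07]
    - [0, 0, 2, 0, -0.04, 0, 0.07]
    - [0, 0, 2, 0, -0.04, 0, 0.07]
    - [0, 0, 2, 0, -0.04, 0, 0.07]
    - [0, 0, 2, 0, -0.04, 0, 0.07]
    - [0, 0, 2, 0, -0.04, 0, 0.07]
    - [0, 0, 2, 0, -0.04, 0, 0.07]
    - [0, 0, 2, 0, -0.04, 0, 0.07]
    - [0, 0, 1.5, 0, -0.03, 0, 0.07]
    - [0, 0, 0, 0, -0.02, 0, 0.07]
    - [0, 0, 0, 0, 0, 0, 0.07]

```text
clock: 34.85
position: [0.5987, -0.3572, 0.2267]
tool_rot: [[-0.231, 0.971, -0.054], [0.973, 0.232, 0.016], [0.028, -0.049, -0.998]]
contact_force: [-0.4, -0.1, -1.0]
opening: 0.764
```

Call:
send_rows:
  series:
    - [0, 0, 0, 0, 0, 0, 0.07]
    - [0, 0, 0, 0, 0, 0, 0.07]

```text
clock: 35.05
position: [0.5979, -0.3555, 0.2223]
tool_rot: [[-0.231, 0.971, -0.06], [0.972, 0.232, 0.021], [0.034, -0.053, -0.998]]
contact_force: [-0.4, -0.4, 0.0]
opening: 0.763
```

Run:
```python
import h,cv2,numpy as np
h.st(); im,d,K,P=h.snap("wrist","w22")
```

```text
t 35.05 p [ 0.5979 -0.3555  0.2223] yaw(y axis) 13.45469783319313 z [-0.0598  0.0209 -0.998 ] op 0.7625830810741097 F [-0.4159 -0.3766  0.0116] q [-0.6381  0.7248  0.9244 -0.0188  1.5529 -0.8711]
```

View pics/w22.png

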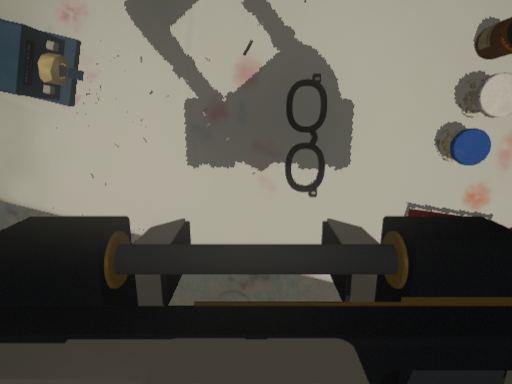

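Run:
```python
import h,cv2,numpy as np
np.set_printoptions(precision=4,suppress=True)
im,d,K,P=h.load("w22"); X=h.cloud(d,K,P)
m=np.zeros(d.shape,np.uint8); s=(slice(68,202),slice(276,338))
m[s]=(im[s].max(-1)<55)
n,lab,stt,cen=cv2.connectedComponentsWithStats(m);print(stt[1:])
v,u=np.nonzero(lab==1+np.argmax(stt[1:,4]))
W=np.array([h.ray(a,b,K,P,.006) for a,b in zip(u,v)])
r=cv2.minAreaRect((W[:,:2]*1000).astype(np.float32));print(r,"z",np.percentile(X[v,u,2],[10,50,90]))
cv2.imwrite("pics/fa_m.png",cv2.resize(m[s]*255,None,fx=4,fy=4,interpolation=0))
for p in((307,105),(305,168)): print(h.ray(p[0],p[1],K,P,.005))
for n,(x0,y0,x1,y1) in dict(red=(405,203,500,225),blue=(435,125,495,170)).items():
    Y=X[y0:y1,x0:x1].reshape(-1,3);Y=Y[(Y[:,2]>.012)&(Y[:,2]<.15)];print(n,Y.min(0),Y.max(0))
```

```text
[[ 286   74   41  122 1560]]
((630.9615478515625, -302.6949462890625), (43.746246337890625, 133.4233856201172), 14.572012901306152) z [0.007  0.0087 0.01  ]
[ 0.6234 -0.2688  0.005 ]
[ 0.6397 -0.3367  0.005 ]
red [ 0.7674 -0.3586  0.0122] [ 0.8626 -0.3437  0.037 ]
blue [ 0.7706 -0.2906  0.012 ] [ 0.8088 -0.2542  0.0408]
```

View pics/fa_m.png

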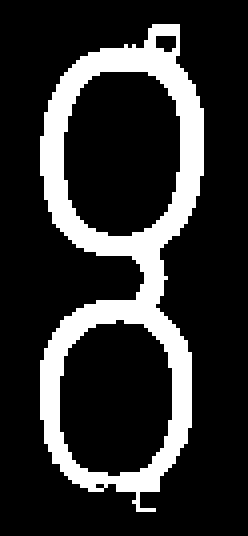

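Call:
send_rows:
  series:
    - [-0.3, -0.8, 0.1, 0.007, 0.002, -0.02, 0.07]
    - [-0.3, -0.8, 0.1, 0.007, 0.002, -0.025, 0.07]
    - [-0.3, -0.8, 0.1, 0.007, 0.003, -0.025, 0.07]
    - [-0.2, -0.7, 0.1, 0.007, 0.003, -0.025, 0.07]
    - [0, -0.3, 0.1, 0.007, 0.003, -0.025, 0.07]
    - [0, 0, 0, 0.004, 0.002, -0.015, 0.07]
    - [0, 0, 0, 0, 0, 0, 0.07]
    - [0, 0, 0, 0, 0, 0, 0.07]
  squeeze: 20

```text
clock: 35.9
position: [0.6412, -0.3296, 0.0864]
tool_rot: [[-0.251, 0.968, 0.006], [0.968, 0.251, -0.001], [-0.002, 0.005, -1.0]]
contact_force: [-0.2, 0.5, 0.7]
opening: 0.76
```

Run:
```python
import h,cv2,numpy as np
h.st(); im,d,K,P=h.snap("wrist","w23")
```

```text
t 35.9 p [ 0.6412 -0.3296  0.0864] yaw(y axis) 14.55180443488012 z [ 0.0055 -0.0008 -1.    ] op 0.7604863912675133 F [-0.2226  0.455   0.6608] q [-0.582   0.8323  1.0866  0.0025  1.2175 -0.8368]
```

View pics/w23.png

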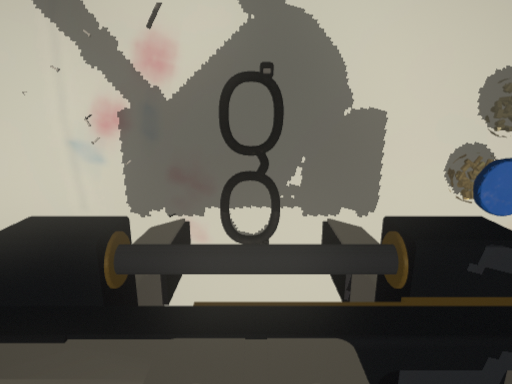

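Call:
send_rows:
  series:
    - [0, 0.2, 0, -0.002, -0.003, -0.015, 0.07]
    - [0, 0.1, 0, -0.002, -0.003, -0.018, 0.07]
    - [0, 0, 0, 0, 0, -0.018, 0.07]
    - [0, 0, 0, 0, 0, -0.01, 0.07]
    - [0, 0, 0, 0, 0, -0.003, 0.07]
    - [0, 0, 0, 0, 0, 0, 0.07]
    - [0, 0, 0, 0, 0, 0, 0.07]

```text
clock: 36.65
position: [0.638, -0.3398, 0.0248]
tool_rot: [[-0.249, 0.968, 0.008], [0.968, 0.249, -0.007], [-0.009, 0.006, -1.0]]
contact_force: [0.2, -0.0, 0.4]
opening: 0.755
```

Call:
send_rows:
  series:
    - [0.3, 0.4, 0, 0, 0.003, -0.005, 0.07]
    - [0.1, 0.1, 0, 0, 0.001, -0.003, 0.07]
    - [0, 0, 0, 0, 0, 0, 0.07]
    - [0, 0, 0, 0, 0, 0, 0.07]

```text
clock: 37.05
position: [0.6391, -0.3358, 0.0184]
tool_rot: [[-0.25, 0.968, 0.001], [0.968, 0.25, -0.002], [-0.002, 0.001, -1.0]]
contact_force: [0.4, 0.3, -0.3]
opening: 0.758
```

Call:
send_rows:
  series:
    - [0, 0, 0, 0, 0, -0.002, 0.05]
    - [0, 0, 0, 0, 0, 0, 0.04]
    - [0, 0, 0, 0, 0, 0, 0.03]
    - [0, 0, 0, 0, 0, 0, 0.03]
    - [0, 0, 0, 0, 0, 0, 0.03]
    - [0, 0, 0, 0, 0, 0, 0.03]

```text
clock: 37.65
position: [0.6393, -0.3359, 0.0166]
tool_rot: [[-0.25, 0.968, 0.002], [0.968, 0.25, -0.002], [-0.002, 0.001, -1.0]]
contact_force: [-0.3, 0.2, 0.1]
opening: 0.47
```

Call:
send_rows:
  series:
    - [0, 0, 0, 0, 0, 0.02, 0.03]
    - [0, 0, 0, 0, 0, 0.035, 0.03]
    - [0, 0, 0, 0, 0, 0.04, 0.03]
    - [0, 0, 0, 0, 0, 0.03, 0.03]
    - [0, 0, 0, 0, 0, 0.015, 0.03]
    - [0, 0, 0, 0, 0, 0, 0.03]
    - [0, 0, 0, 0, 0, 0, 0.03]

```text
clock: 38.35
position: [0.6372, -0.3347, 0.1594]
tool_rot: [[-0.25, 0.968, -0.002], [0.968, 0.25, 0.0], [0.001, -0.002, -1.0]]
contact_force: [-0.1, 0.6, -1.8]
opening: 0.474
```

Run:
```python
import h,cv2,numpy as np
h.st(); im,d,K,P=h.snap("wrist","w24")
```

```text
t 38.35 p [ 0.6372 -0.3347  0.1594] yaw(y axis) 14.449922376580425 z [-0.0017  0.0003 -1.    ] op 0.47368157384284915 F [-0.1484  0.5871 -1.7926] q [-0.5898  0.7733  0.9992 -0.0007  1.3707 -0.8418]
```

View pics/w24.png

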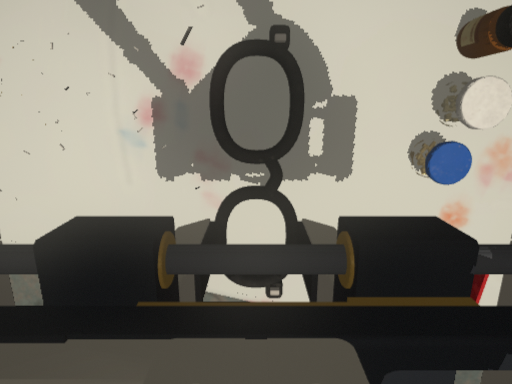

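Call:
send_rows:
  series:
    - [0, 0, -1, -0.005, 0.02, 0, 0.03]
    - [0, 0, -2, -0.011, 0.035, 0, 0.03]
    - [0, 0, -2, -0.012, 0.035, 0, 0.03]
    - [0, 0, -2, -0.012, 0.038, 0, 0.03]
    - [0, 0, -2, -0.012, 0.038, 0, 0.03]
    - [0, 0, -2, -0.012, 0.038, 0, 0.03]
    - [0, 0, -2, -0.012, 0.038, 0, 0.03]
    - [0, 0, -2, -0.012, 0.038, 0, 0.03]
    - [0, 0, -2, -0.012, 0.035, 0, 0.03]
    - [0, 0, -2, -0.012, 0.03, 0, 0.03]
    - [0, 0, -1, -0.007, 0.025, 0, 0.03]
    - [0, 0, 0, 0, 0.01, 0, 0.03]

```text
clock: 39.6
position: [0.5011, 0.0586, 0.1387]
tool_rot: [[0.117, 0.993, -0.03], [0.993, -0.116, 0.014], [0.01, -0.032, -0.999]]
contact_force: [0.1, -0.4, 0.3]
opening: 0.476
```

Call:
send_rows:
  series:
    - [0, 0, 0, 0, 0, 0, 0.03]
    - [0, 0, 0, 0, 0, 0, 0.03]

```text
clock: 39.8
position: [0.5006, 0.0591, 0.1373]
tool_rot: [[0.114, 0.993, -0.033], [0.993, -0.113, 0.014], [0.01, -0.034, -0.999]]
contact_force: [0.7, -0.2, 0.7]
opening: 0.475
```

Run:
```python
import h,cv2,numpy as np
h.st(); im,d,K,P=h.snap("wrist","w25")
```

```text
t 39.8 p [0.5006 0.0591 0.1373] yaw(y axis) -6.506716737936251 z [-0.0326  0.0135 -0.9994] op 0.4752043047032407 F [ 0.6707 -0.1817  0.6872] q [-0.042   0.4307  1.7021  0.014   1.0419  0.0644]
```

View pics/w25.png

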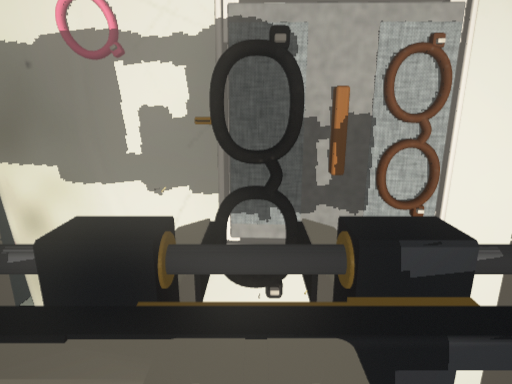

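Call:
send_rows:
  series:
    - [-0.3, -0.7, -0.2, 0.002, 0.006, -0.012, 0.03]
    - [-0.3, -0.7, -0.2, 0.002, 0.006, -0.015, 0.03]
    - [-0.2, -0.4, 0, 0.002, 0.004, -0.015, 0.03]
    - [0, 0, 0, 0, 0, -0.01, 0.03]
    - [0, 0, 0, 0, 0, 0, 0.03]
    - [0, 0, 0, 0, 0, 0, 0.03]

```text
clock: 40.45
position: [0.5099, 0.0685, 0.0831]
tool_rot: [[0.129, 0.992, 0.002], [0.992, -0.129, -0.002], [-0.002, 0.002, -1.0]]
contact_force: [-0.1, -0.8, -0.1]
opening: 0.478
```

Call:
send_rows:
  series:
    - [0, 0, 0.3, -0.001, 0.004, -0.008, 0.03]
    - [0, 0, 0.2, -0.001, 0.003, -0.01, 0.03]
    - [0, 0, 0, 0, 0, -0.006, 0.03]
    - [0, 0, 0, 0, 0, 0, 0.03]
    - [0, 0, 0, 0, 0, 0, 0.03]

```text
clock: 40.95
position: [0.5086, 0.0753, 0.0583]
tool_rot: [[0.12, 0.993, 0.004], [0.993, -0.12, -0.002], [-0.002, 0.004, -1.0]]
contact_force: [0.1, 1.1, -0.5]
opening: 0.475
```

Run:
```python
import h,cv2,numpy as np
h.st(); im,d,K,P=h.snap("wrist","w26")
```

```text
t 40.95 p [0.5086 0.0753 0.0583] yaw(y axis) -6.8976698203698605 z [ 0.0036 -0.002  -1.    ] op 0.47464081153216986 F [ 0.0976  1.1466 -0.4701] q [-0.001   0.5446  1.7792 -0.0027  0.8142  0.1213]
```

View pics/w26.png

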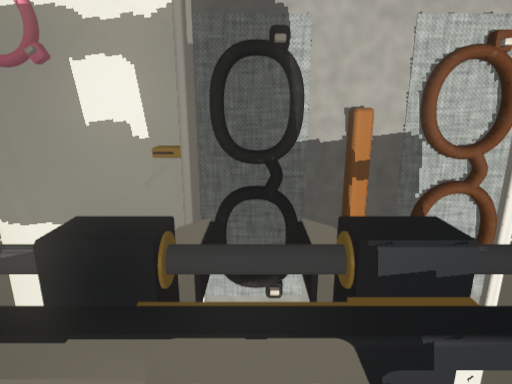

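Call:
send_rows:
  series:
    - [0, 0, 0, -0.001, 0, -0.003, 0.03]
    - [0, 0, 0, 0, 0, -0.002, 0.03]
    - [0, 0, 0, 0, 0, 0, 0.03]
    - [0, 0, 0, 0, 0, 0, 0.051]
    - [0, 0, 0, 0, 0, 0, 0.051]
    - [0, 0, 0, 0, 0, 0, 0.051]
    - [0, 0, 0, 0, 0, 0.015, 0.051]
    - [0, 0, 0, 0, 0, 0.03, 0.051]
    - [0, 0, 0, 0, 0, 0.05, 0.051]
    - [0, 0, 0, 0, 0, 0.05, 0.051]
    - [0, 0, 0, 0, -0.02, 0.04, 0.051]
    - [0, 0, 0, 0.03, -0.02, 0.02, 0.051]

```text
clock: 42.2
position: [0.5322, 0.0365, 0.2639]
tool_rot: [[0.117, 0.993, -0.004], [0.993, -0.117, -0.002], [-0.002, -0.004, -1.0]]
contact_force: [1.3, -0.4, -0.3]
opening: 0.555
```

Call:
send_rows:
  series:
    - [0, 0, 0, 0.02, 0, 0.02, 0.05]
    - [0, 0, 0, 0, 0, 0, 0.05]
    - [0, 0, 0, 0, 0, 0, 0.05]

```text
clock: 42.5
position: [0.5555, 0.0338, 0.2884]
tool_rot: [[0.119, 0.993, 0.004], [0.993, -0.119, -0.003], [-0.002, 0.005, -1.0]]
contact_force: [-1.0, 0.2, -0.9]
opening: 0.546
```

Run:
```python
import h,cv2,numpy as np
h.st(); im,d,K,P=h.snap("wrist","w27"); h.crop("w27",80,0,340,220,3)
```

```text
t 42.5 p [0.5555 0.0338 0.2884] yaw(y axis) -6.860760753083802 z [ 0.0042 -0.003  -1.    ] op 0.5464397454640925 F [-1.04    0.1747 -0.9209] q [-0.0755  0.3672  1.354  -0.0027  1.416   0.0447]
```

View pics/w27_c80_0.png

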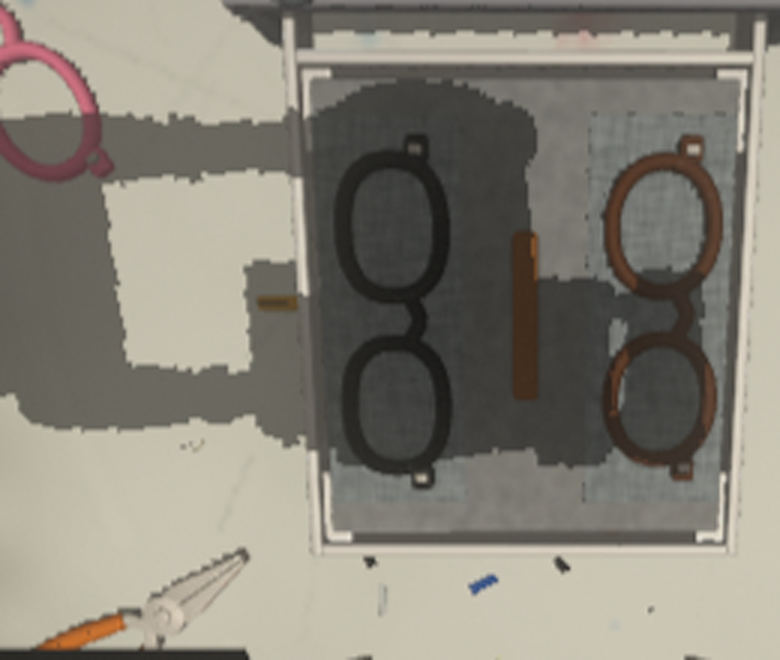

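Run:
```python
import h,cv2,numpy as np
np.set_printoptions(precision=4,suppress=True)
im,d,K,P=h.load("w27"); X=h.cloud(d,K,P)
a=np.radians(-6.92);c,s=np.cos(a),np.sin(a);RT=np.array([[c,-s],[s,c]])
print(h.trayfit("w27"))
L=lambda x,y,z:(h.ray(x/3+80,y/3,K,P,z)[:2]-[.5641,.1027])@RT
r=(L(525,233,.048)+L(525,398,.048))/2;print("ridge",r)
for n,p,q in(("b",(663,225),(660,398)),("a",(392,225),(397,403))):
    A,B=L(*p,.0425),L(*q,.0425);print(n,(A+B)/2-r,np.degrees(np.arctan2(*(A-B))))
print("clip line",L(277,302,.012))
# panel level
G=(X[...,:2]-[.5641,.1027])@RT
m=(abs(G[...,0])<.02)&(abs(G[...,0])>.01)&(abs(G[...,1])<.075)&(abs(X[...,2]-.036)<.02)
print(X[m][:,2].mean(),np.linalg.lstsq(np.c_[G[m],np.ones(m.sum())],X[m][:,2],rcond=None)[0])
```

```text
(np.float64(0.5638086418770786), np.float64(0.10335284847130494), np.float64(-6.940949610844256), 2862, np.float64(0.0017837600581480176))
ridge [0.0002 0.0005]
b [0.054  0.0015] -0.9978796315557913
a [-0.0516  0.0005] 0.2955931417019242
clip line [-0.1051  0.0071]
0.036668478211541025 [-0.      0.0003  0.0367]
```

Call:
send_rows:
  series:
    - [0, 0, 7, 0.001, 0.008, 0, 0.04]
    - [0, 0, 8.4, 0.002, 0.012, 0, 0.04]
    - [0, 0, 8.4, 0.002, 0.012, 0, 0.04]
    - [0, 0, 8.4, 0.002, 0.012, 0, 0.04]
    - [0, 0, 8.4, 0.002, 0.012, 0, 0.04]
    - [0, 0, 8.4, 0.002, 0.012, 0, 0.04]
    - [0, 0, 8.4, 0.002, 0.012, 0, 0.04]
    - [0, 0, 8.4, 0.002, 0.012, 0, 0.04]
    - [0, 0, 8.4, 0.002, 0.012, 0, 0.04]
    - [0, 0, 8.4, 0.002, 0.012, 0, 0.04]
    - [0, 0, 7.4, 0.002, 0.012, 0, 0.04]
    - [0, 0, 0, 0, 0, 0, 0.04]

```text
clock: 43.75
position: [0.5598, 0.1678, 0.2686]
tool_rot: [[-0.997, 0.077, -0.028], [0.077, 0.997, -0.018], [0.026, -0.02, -0.999]]
contact_force: [-0.5, -0.4, -0.5]
opening: 0.436
```

Call:
send_rows:
  series:
    - [0, 0, 0, 0, 0, 0, 0.04]
    - [0, 0, 0, 0, 0, 0, 0.04]

```text
clock: 43.95
position: [0.5582, 0.1676, 0.2672]
tool_rot: [[-0.996, 0.082, -0.031], [0.082, 0.996, -0.019], [0.029, -0.021, -0.999]]
contact_force: [-0.3, 0.8, -0.5]
opening: 0.437
```

Run:
```python
import h,cv2,numpy as np
h.st(); im,d,K,P=h.snap("wrist","w28")
```

```text
t 43.95 p [0.5582 0.1676 0.2672] yaw(y axis) 85.31837948667818 z [-0.0311 -0.019  -0.9993] op 0.43677418127690687 F [-0.3085  0.7709 -0.5283] q [ 0.1673  0.4528  1.2797 -0.0136  1.4429 -1.3195]
```

View pics/w28.png

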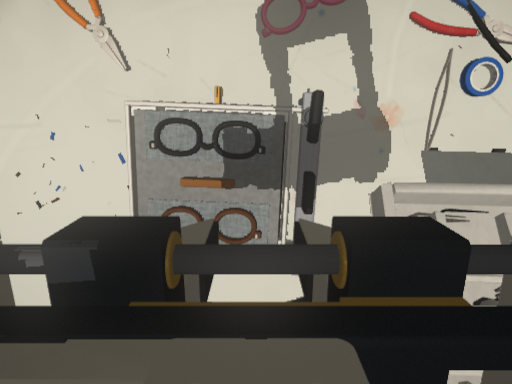

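Run:
```python
import h,cv2,numpy as np
np.set_printoptions(precision=4,suppress=True)
h.crop("w28",190,70,340,220,4)
im,d,K,P=h.load("w28"); X=h.cloud(d,K,P)
a=np.radians(-6.92);c,s=np.cos(a),np.sin(a);RT=np.array([[c,-s],[s,c]])
G=(X[...,:2]-[.5641,.1027])@RT
m=(X[...,2]>.077)&(X[...,2]<.1)&(G[...,1]>.07)&(G[...,1]<.16)&(abs(G[...,0])<.15)
n,lab,stt,_=cv2.connectedComponentsWithStats(m.astype(np.uint8))
for k in range(1,n):
    if stt[k,4]>30:
        q=G[lab==k];print(stt[k],cv2.minAreaRect((q*1000).astype(np.float32)),X[lab==k][:,2].mean())
```

```text
[307  89  17  54 605] ((-80.96675872802734, 116.30430603027344), (10.51618480682373, 51.58822250366211), 87.20977020263672) 0.08916959950566015
[303 172  12  42 414] ((-1.0660572052001953, 116.21464538574219), (10.21741008758545, 43.9316291809082), 89.94790649414062) 0.0849804573686122
```

View pics/w28_c190_70.png

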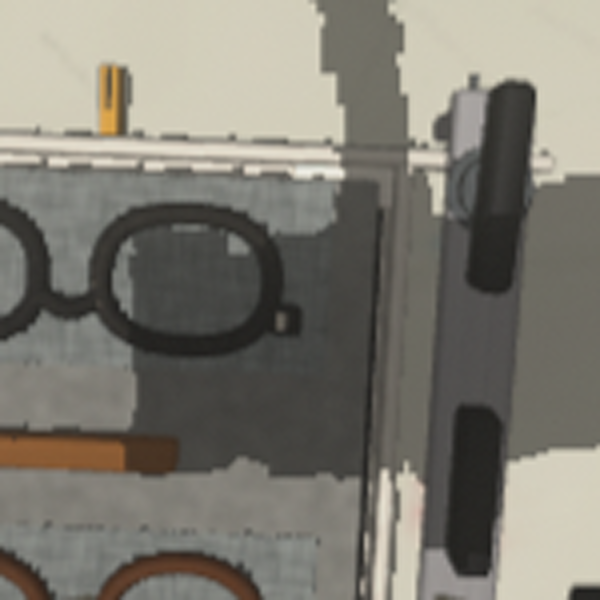

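Run:
```python
import h,cv2,numpy as np
np.set_printoptions(precision=4,suppress=True)
a=np.radians(-6.92);c,s=np.cos(a),np.sin(a);RT=np.array([[c,-s],[s,c]])
for t,u,v in(("w28",190+110/4,70+85/4),("w27",80+277/3,302/3),("w26",167,152.5),("w21",125,116),("w25",202,120.5)):
    im,d,K,P=h.load(t);X=h.cloud(d,K,P)
    uu,vv=int(round(u)),int(round(v))
    Z=np.sort(X[vv-2:vv+3,uu-4:uu+5,2].ravel())
    print(t,"z",Z[[0,len(Z)//2,-1]],[ (h.ray(u,v,K,P,z)[:2]-[.5641,.1027])@RT for z in(.01,.02)])
im,d,K,P=h.load("w28")
for z in(.05,.057): print("pointer",(h.ray(190+475/4,70+82/4,K,P,z)[:2]-[.5641,.1027])@RT)
```

```text
w28 z [-0.0005  0.0136  0.016 ] [array([-0.1075,  0.0074]), array([-0.1066,  0.0088])]
w27 z [-0.0001  0.0146  0.0165] [array([-0.1056,  0.0072]), array([-0.1031,  0.0069])]
w26 z [0.0136 0.0153 0.203 ] [array([-0.1052,  0.0066]), array([-0.1025,  0.0079])]
w21 z [-0.0001  0.0147  0.0375] [array([-0.1063,  0.007 ]), array([-0.1023,  0.0072])]
w25 z [0.0124 0.0149 0.0168] [array([-0.1076,  0.007 ]), array([-0.1056,  0.0073])]
pointer [-0.1087  0.1129]
pointer [-0.108   0.1119]
```

Call:
send_rows:
  series:
    - [0.3, -0.5, -0.6, 0.003, 0.009, -0.02, 0.04]
    - [0.3, -0.5, -0.6, 0.003, 0.01, -0.025, 0.04]
    - [0.3, -0.5, -0.6, 0.004, 0.01, -0.025, 0.04]
    - [0.2, -0.3, -0.4, 0.004, 0.01, -0.025, 0.04]
    - [0, 0, 0, 0.004, 0.01, -0.025, 0.04]
    - [0, 0, 0, 0, 0, -0.015, 0.04]
    - [0, 0, 0, 0, 0, 0, 0.04]
    - [0, 0, 0, 0, 0, 0, 0.04]
  squeeze: 30

```text
clock: 44.8
position: [0.5775, 0.214, 0.1304]
tool_rot: [[-0.99, 0.139, 0.007], [0.139, 0.99, 0.001], [-0.007, 0.002, -1.0]]
contact_force: [-0.8, 0.2, 0.6]
opening: 0.436
```

Call:
send_rows:
  series:
    - [0, 0.3, 0.6, 0, 0.002, -0.012, 0.04]
    - [0, 0.1, 0.5, 0, 0.002, -0.012, 0.04]
    - [0, 0, 0, 0, 0, -0.006, 0.04]
    - [0, 0, 0, 0, 0, 0, 0.04]
    - [0, 0, 0, 0, 0, 0, 0.04]

```text
clock: 45.3
position: [0.5788, 0.2177, 0.1007]
tool_rot: [[-0.993, 0.121, 0.004], [0.121, 0.993, 0.003], [-0.004, 0.003, -1.0]]
contact_force: [0.1, -0.8, 0.8]
opening: 0.441
```

Run:
```python
import h,cv2,numpy as np
h.st(); im,d,K,P=h.snap("wrist","w29")
```

```text
t 45.3 p [0.5788 0.2177 0.1007] yaw(y axis) 83.059757646318 z [ 0.0041  0.0026 -1.    ] op 0.44130690052511057 F [ 0.1121 -0.7706  0.7747] q [ 0.2352  0.64    1.435   0.0018  1.062  -1.2153]
```

View pics/w29.png

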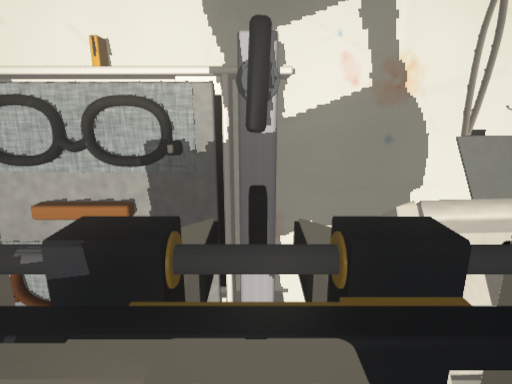

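Call:
send_rows:
  series:
    - [0, 0, 0, 0, 0, -0.008, 0.04]
    - [0, 0, 0, 0, 0, -0.008, 0.04]
    - [0, 0, 0, 0, 0, -0.004, 0.04]
    - [0, 0, 0, 0, 0, 0, 0.04]
    - [0, 0, 0, 0, 0, 0, 0.04]

```text
clock: 45.85
position: [0.579, 0.2177, 0.0794]
tool_rot: [[-0.993, 0.121, 0.005], [0.121, 0.993, 0.003], [-0.005, 0.003, -1.0]]
contact_force: [0.1, 0.2, 0.0]
opening: 0.435
```

Call:
send_rows:
  series:
    - [0, 0, 0, 0, 0, 0, 0.0]
    - [0, 0, 0, 0, 0, 0, 0.0]
    - [0, 0, 0, 0, 0, 0, 0.0]
    - [0, 0, 0, 0, 0, 0, 0.0]
    - [0, 0, 0, 0, 0, 0, 0.0]
    - [0, 0, 0, 0, 0, 0, 0.0]

```text
clock: 46.45
position: [0.5794, 0.2179, 0.0801]
tool_rot: [[-0.993, 0.121, 0.006], [0.121, 0.993, 0.003], [-0.006, 0.004, -1.0]]
contact_force: [-0.5, 0.9, -1.0]
opening: 0.104
```

Call:
send_rows:
  series:
    - [0, 0, 0, -0.0008, -0.006, 0, 0.0]
    - [0, 0, 0, -0.0012, -0.01, 0, 0.0]
    - [0, 0, 0, -0.0012, -0.01, 0, 0.0]
    - [0, 0, 0, -0.0012, -0.01, 0, 0.0]
    - [0, 0, 0, -0.0012, -0.01, 0, 0.0]
    - [0, 0, 0, -0.0012, -0.01, 0, 0.0]
    - [0, 0, 0, -0.0012, -0.01, 0, 0.0]
    - [0, 0, 0, -0.0012, -0.01, 0, 0.0]
    - [0, 0, 0, -0.0012, -0.01, 0, 0.0]
    - [0, 0, 0, -0.0006, -0.005, 0, 0.0]
    - [0, 0, 0, 0, 0, 0, 0.0]
    - [0, 0, 0, 0, 0, 0, 0.0]

```text
clock: 47.65
position: [0.5673, 0.1181, 0.0801]
tool_rot: [[-0.992, 0.123, 0.007], [0.123, 0.992, 0.004], [-0.006, 0.005, -1.0]]
contact_force: [1.2, 2.0, -2.1]
opening: 0.104
```

Run:
```python
import h,cv2,numpy as np
h.st(); im,d,K,P=h.snap("wrist","w30")
s=h.ctrl.observe(); a=np.radians(-6.92);c,sn=np.cos(a),np.sin(a)
print((s["position"][:2]-[.5641,.1027])@np.array([[c,-sn],[sn,c]]))
```

```text
t 47.65 p [0.5673 0.1181 0.0801] yaw(y axis) 82.9612897329015 z [ 0.0067  0.0042 -1.    ] op 0.10441455329012325 F [ 1.2321  1.9793 -2.1304] q [ 0.0711  0.6039  1.5763  0.0045  0.9544 -1.3794]
[0.0013 0.0157]
```

View pics/w30.png

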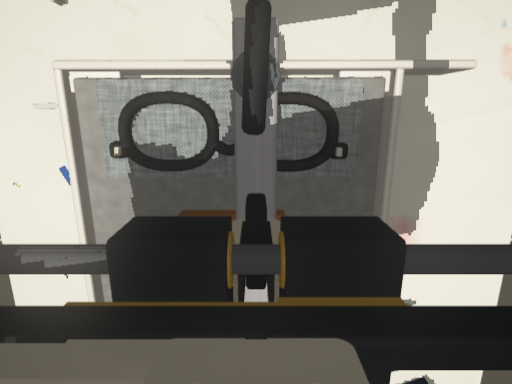

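Call:
send_rows:
  series:
    - [0, 0, 0, -0.0005, -0.004, 0, 0.0]
    - [0, 0, 0, -0.0005, -0.004, 0, 0.0]
    - [0, 0, 0, 0, 0, 0, 0.0]
    - [0, 0, 0, 0, 0, 0, 0.0]

```text
clock: 48.1
position: [0.5663, 0.1102, 0.0801]
tool_rot: [[-0.993, 0.121, 0.007], [0.121, 0.993, 0.004], [-0.007, 0.004, -1.0]]
contact_force: [1.0, 2.3, -1.9]
opening: 0.102
```

Call:
send_rows:
  series:
    - [0, 0, 0, 0, 0, 0, 0.03]
    - [0, 0, 0, 0, 0, 0, 0.03]
    - [0, 0, 0, 0, 0, 0, 0.03]
    - [0, 0, 0, 0, 0, 0.02, 0.03]
    - [0, 0, 0, 0.01, 0, 0.04, 0.03]
    - [0, 0, 0, 0.01, 0, 0.04, 0.03]
    - [0, 0, 0, 0, 0, 0.03, 0.03]
    - [0, 0, 0, 0, 0, 0, 0.03]
    - [0, 0, 0, 0, 0, 0, 0.03]

```text
clock: 49.0
position: [0.5843, 0.1097, 0.2142]
tool_rot: [[-0.993, 0.121, 0.002], [0.121, 0.993, 0.002], [-0.002, 0.003, -1.0]]
contact_force: [0.2, -0.0, -0.4]
opening: 0.326
```

Run:
```python
import h,cv2,numpy as np
h.st(); im,d,K,P=h.snap("wrist","w31"); h.crop("w31",170,0,340,220,3.5);h.snap("scene","s31");h.crop("s31",180,150,290,220,7)
```

```text
t 49.0 p [0.5843 0.1097 0.2142] yaw(y axis) 83.0700632194697 z [ 0.0024  0.0024 -1.    ] op 0.32593015703699657 F [ 0.1819 -0.0255 -0.3831] q [ 0.0555  0.4886  1.3678  0.0024  1.2827 -1.395 ]
```

View pics/w31.png

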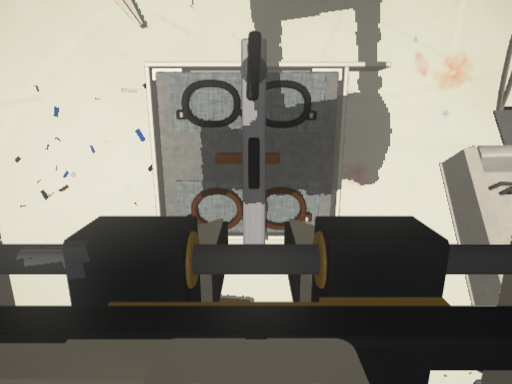

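View pics/s31_c180_150.png

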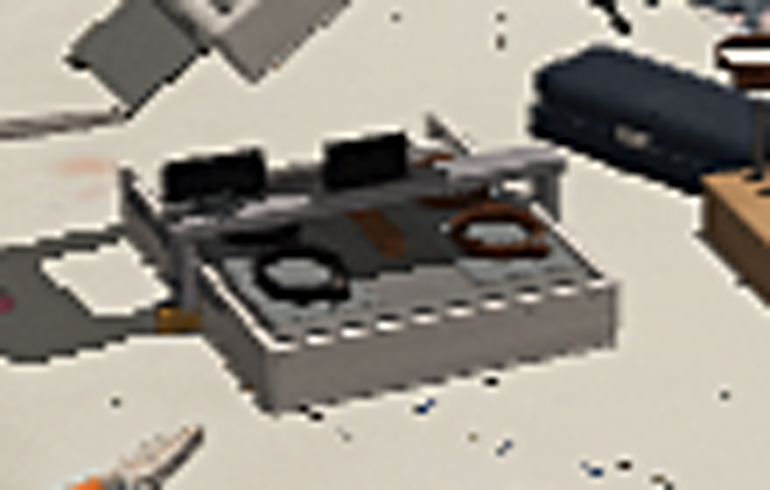

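Call:
send_rows:
  series:
    - [0, 0, 0, -0.015, 0.002, 0, 0.03]
    - [0, 0, 0, -0.025, 0.003, 0, 0.03]
    - [0, 0, 0, -0.03, 0.003, 0, 0.03]
    - [0, 0, 0, -0.03, 0.003, 0, 0.03]
    - [0, 0, 0, -0.015, 0.002, 0, 0.03]
    - [0, 0, 0, -0.005, 0, 0, 0.03]
    - [0, 0, 0, 0, 0, 0, 0.03]
    - [0, 0, 0, 0, 0, 0, 0.03]

```text
clock: 49.9
position: [0.4553, 0.1221, 0.2031]
tool_rot: [[-0.992, 0.121, -0.018], [0.121, 0.993, 0.0], [0.017, -0.002, -1.0]]
contact_force: [0.5, -0.2, -0.3]
opening: 0.325
```

Run:
```python
import h,cv2,numpy as np
h.st(); im,d,K,P=h.snap("wrist","w32"); h.crop("w32",170,80,340,220,4)
```

```text
t 49.9 p [0.4553 0.1221 0.2031] yaw(y axis) 83.04053869681678 z [-0.0175  0.0004 -0.9998] op 0.32508043778936335 F [ 0.4625 -0.1611 -0.3143] q [ 0.0977  0.2903  1.7114  0.0023  1.1573 -1.3525]
```

View pics/w32_c170_80.png

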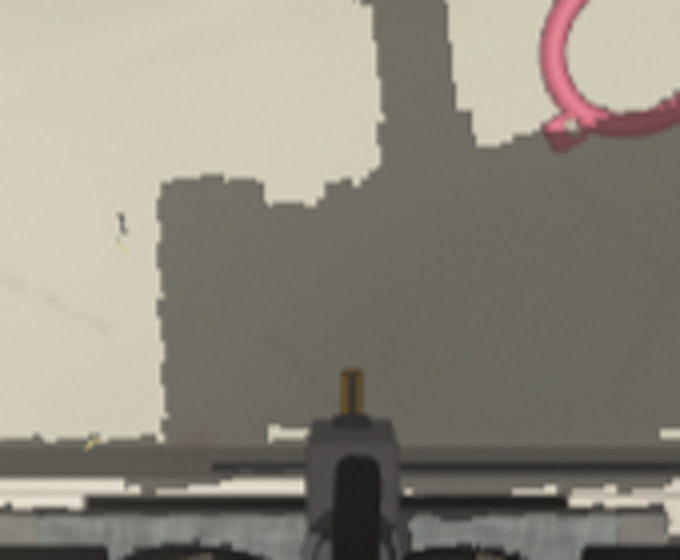

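Run:
```python
import h,cv2,numpy as np
np.set_printoptions(precision=4,suppress=True)
h.crop("w32",240,160,280,220,12)
a=np.radians(-6.92);c,s=np.cos(a),np.sin(a);RT=np.array([[c,-s],[s,c]])
im,d,K,P=h.load("w32");X=h.cloud(d,K,P)
T=lambda p:(p[:2]-[.5641,.1027])@RT
for u,v in((257.75,174),(257.5,183),(258,190),(258,205)): z=X[int(v),int(u),2]; print(u,v,z,T(h.ray(u,v,K,P,z)))
# bar end edges from depth
m=(X[...,2]>.048)&(X[...,2]<.066); 
for v in(187,190,192):
    uu=np.nonzero(m[v])[0];uu=uu[(uu>235)&(uu<285)];print(v,uu.min(),uu.max(),[T(h.ray(q,v,K,P,.062)) for q in(uu.min()-.5,uu.max()+.5)])
```

```text
257.75 174 0.017861179360435964 [-0.1139  0.0075]
257.5 183 0.02543858511224628 [-0.1057  0.0072]
258 190 0.06148793310454831 [-0.1066  0.0075]
258 205 0.09168310715394906 [-0.1006  0.0074]Traceback (most recent call last):
  File "<stdin>", line 11, in <module>
    return umr_minimum(a, axis, None, out, keepdims, initial, where)
ValueError: zero-size array to reduction operation minimum which has no identity
```

View pics/w32_c240_160.png

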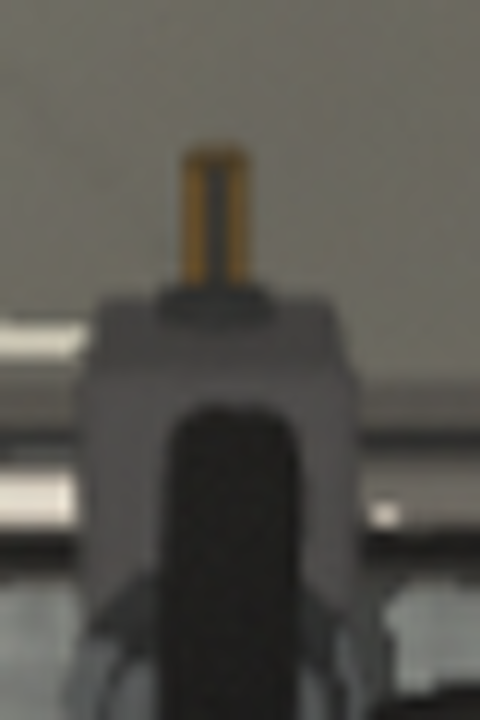

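Call:
send_rows:
  series:
    - [0, -0.4, -0.8, 0.005, 0, -0.015, 0.03]
    - [0, -0.4, -0.8, 0.006, 0, -0.02, 0.03]
    - [0, -0.2, -0.6, 0.006, 0, -0.02, 0.03]
    - [0, 0, -0.4, 0.006, 0, -0.015, 0.03]
    - [0, 0, 0, 0.004, 0, -0.007, 0.03]
    - [0, 0, 0, 0, 0, 0, 0.03]
    - [0, 0, 0, 0, 0, 0, 0.03]

```text
clock: 50.65
position: [0.489, 0.1211, 0.1226]
tool_rot: [[-0.985, 0.17, 0.004], [0.17, 0.985, 0.001], [-0.004, 0.001, -1.0]]
contact_force: [-0.2, 0.0, -0.6]
opening: 0.329
```

Run:
```python
import h,cv2,numpy as np
h.st(); im,d,K,P=h.snap("wrist","w33")
```

```text
t 50.65 p [0.489  0.1211 0.1226] yaw(y axis) 80.22449036817176 z [ 0.0039  0.0007 -1.    ] op 0.3294563952958364 F [-0.2404  0.0047 -0.5549] q [ 0.0902  0.4329  1.7483  0.0004  0.9564 -1.3102]
```

View pics/w33.png

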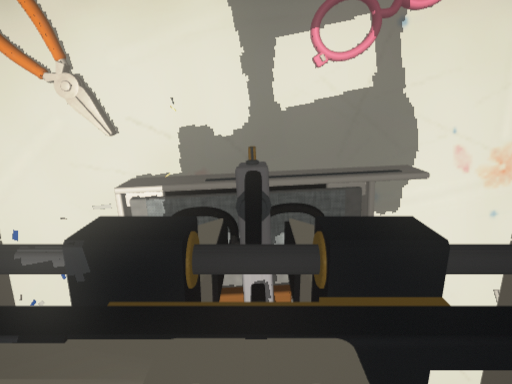

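Call:
send_rows:
  series:
    - [0, 0.2, 0, -0.002, -0.001, -0.01, 0.03]
    - [0, 0, 0, -0.002, 0, -0.012, 0.03]
    - [0, 0, 0, 0, 0, -0.01, 0.03]
    - [0, 0, 0, 0, 0, -0.004, 0.03]
    - [0, 0, 0, 0, 0, 0, 0.03]
    - [0, 0, 0, 0, 0, 0, 0.03]

```text
clock: 51.3
position: [0.4855, 0.1201, 0.0866]
tool_rot: [[-0.986, 0.169, 0.005], [0.169, 0.986, 0.001], [-0.004, 0.002, -1.0]]
contact_force: [0.7, -0.1, -0.4]
opening: 0.328
```

Call:
send_rows:
  series:
    - [0, 0, 0, 0, 0, -0.001, 0.02]
    - [0, 0, 0, 0, 0, 0, 0.0]
    - [0, 0, 0, 0, 0, 0, 0.0]
    - [0, 0, 0, 0, 0, 0, 0.0]
    - [0, 0, 0, 0, 0, 0, 0.0]
    - [0, 0, 0, 0, 0, 0, 0.0]
  squeeze: 35

```text
clock: 51.9
position: [0.4861, 0.1202, 0.0864]
tool_rot: [[-0.986, 0.169, 0.007], [0.169, 0.986, 0.001], [-0.006, 0.002, -1.0]]
contact_force: [0.0, -0.3, -0.9]
opening: 0.102
```

Call:
send_rows:
  series:
    - [0, 0, -4, 0, 0, 0, 0.0]
    - [0, 0, -5, 0, 0, 0, 0.0]
    - [0, 0, -5, 0, 0, 0, 0.0]
    - [0, 0, -5, 0, 0, 0, 0.0]
    - [0, 0, -5, 0, 0, 0, 0.0]
    - [0, 0, 0, 0, 0, 0, 0.0]

```text
clock: 52.5
position: [0.4859, 0.1197, 0.0864]
tool_rot: [[-0.823, 0.567, 0.006], [0.567, 0.823, -0.003], [-0.006, 0.001, -1.0]]
contact_force: [1.0, 0.3, -1.2]
opening: 0.105
```

Call:
send_rows:
  series:
    - [0, 0, -5, 0, 0, 0, 0.0]
    - [0, 0, -5, 0, 0, 0, 0.0]
    - [0, 0, -5, 0, 0, 0, 0.0]
    - [0, 0, -5, 0, 0, 0, 0.0]
    - [0, 0, -5, 0, 0, 0, 0.0]
    - [0, 0, -5, 0, 0, 0, 0.0]
    - [0, 0, -5, 0, 0, 0, 0.0]
    - [0, 0, -4, 0, 0, 0, 0.0]
    - [0, 0, -2, 0, 0, 0, 0.0]
    - [0, 0, 0, 0, 0, 0, 0.0]

```text
clock: 53.5
position: [0.4853, 0.1193, 0.0864]
tool_rot: [[-0.247, 0.969, 0.001], [0.969, 0.247, -0.006], [-0.006, -0.001, -1.0]]
contact_force: [-0.9, -0.4, -2.1]
opening: 0.107
```

Run:
```python
import h
h.st(); print(h.ctrl.observe()["wrist_torque"])
```

```text
t 53.5 p [0.4853 0.1193 0.0864] yaw(y axis) 14.323086306147195 z [ 0.0011 -0.0064 -1.    ] op 0.10671721672951369 F [-0.9083 -0.4424 -2.0799] q [ 0.0915  0.4819  1.7921 -0.0085  0.8671 -0.1529]
[-0.0258 -0.1277 -0.0026]
```

Call:
send_rows:
  series:
    - [0, 0, -1.5, 0, 0, 0, 0.0]
    - [0, 0, -1.5, 0, 0, 0, 0.0]
    - [0, 0, 0, 0, 0, 0, 0.0]

```text
clock: 53.8
position: [0.4853, 0.1193, 0.0864]
tool_rot: [[-0.197, 0.98, 0.001], [0.98, 0.197, -0.006], [-0.006, -0.001, -1.0]]
contact_force: [0.3, -0.6, -1.0]
opening: 0.106
```

Run:
```python
import h
h.st(); print(h.ctrl.observe()["wrist_torque"])
```

```text
t 53.8 p [0.4853 0.1193 0.0864] yaw(y axis) 11.349344537215206 z [ 0.0007 -0.0065 -1.    ] op 0.10605832459704344 F [ 0.2663 -0.6412 -0.9952] q [ 0.0916  0.482   1.7919 -0.0085  0.8676 -0.101 ]
[-0.0299 -0.1528  0.0221]
```

Call:
send_rows:
  series:
    - [0, 0, 0, 0, 0, 0, 0.03]
    - [0, 0, 0, 0, 0, 0, 0.03]
    - [0, 0, 0, 0, 0, 0, 0.03]
    - [0, 0, 0, 0, 0, 0.02, 0.03]
    - [0, 0, 0, 0, 0, 0.04, 0.03]
    - [0, 0, 0, 0, 0, 0.04, 0.03]
    - [0, 0, 0, 0.01, -0.02, 0.04, 0.03]
    - [0, 0, 0, 0.015, -0.03, 0.03, 0.03]
    - [0, 0, 0, 0.01, -0.02, 0.01, 0.03]
    - [0, 0, 0, 0, 0, 0, 0.03]
    - [0, 0, 0, 0, 0, 0, 0.03]

```text
clock: 54.9
position: [0.5187, 0.0476, 0.2739]
tool_rot: [[-0.2, 0.98, -0.0], [0.98, 0.2, -0.007], [-0.007, -0.002, -1.0]]
contact_force: [-0.0, 0.6, -0.9]
opening: 0.326
```

Run:
```python
import h,cv2,numpy as np
h.st(); im,d,K,P=h.snap("wrist","w34"); h.crop("w34",100,0,360,220,3)
X=h.cloud(d,K,P);a=np.radians(-6.92);c,s=np.cos(a),np.sin(a);RT=np.array([[c,-s],[s,c]])
G=(X[...,:2]-[.5641,.1027])@RT
m=(X[...,2]>.077)&(X[...,2]<.1)&(G[...,1]>-.05)&(G[...,1]<.06)&(abs(G[...,0])<.15)
n,lab,stt,_=cv2.connectedComponentsWithStats(m.astype(np.uint8))
for k in range(1,n):
    if stt[k,4]>30:
        q=G[lab==k];print(cv2.minAreaRect((q*1000).astype(np.float32)),X[lab==k][:,2].mean())
```

```text
t 54.9 p [0.5187 0.0476 0.2739] yaw(y axis) 11.550254463631392 z [-0.0001 -0.0071 -1.    ] op 0.32645428420987993 F [-0.0351  0.5662 -0.923 ] q [-0.0515  0.3106  1.4766 -0.0073  1.3541 -0.2516]
((-80.5527572631836, 7.744976043701172), (9.99966812133789, 50.51180648803711), 18.738540649414062) 0.09006436309462687
((-0.8269462585449219, 7.844534873962402), (9.97612190246582, 44.10273742675781), 89.92438507080078) 0.08533842919720178
```

View pics/w34_c100_0.png

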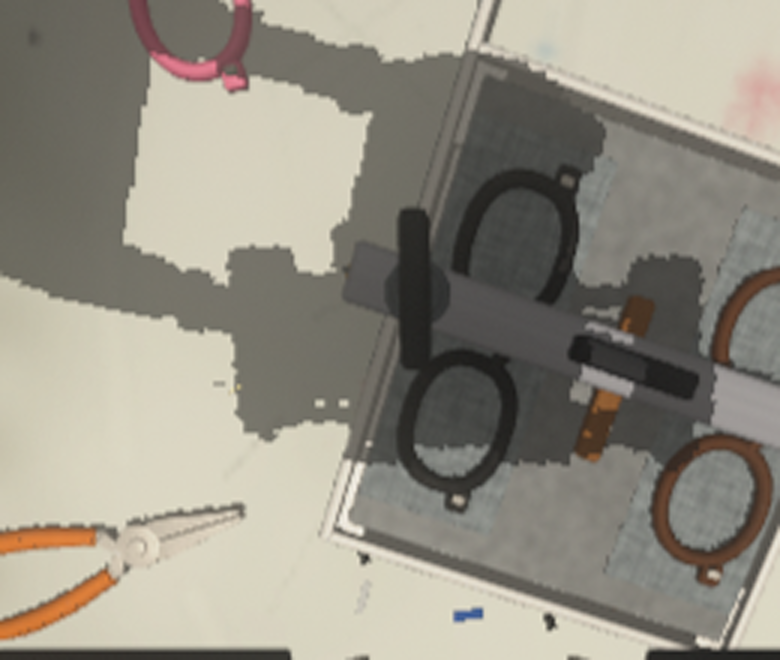

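Run:
```python
import h,cv2,numpy as np
np.set_printoptions(precision=4,suppress=True)
a=np.radians(-6.92);c,s=np.cos(a),np.sin(a);RT=np.array([[c,-s],[s,c]])
im,d,K,P=h.load("w34");X=h.cloud(d,K,P)
L=lambda x,y,z:(h.ray(x/3+100,y/3,K,P,z)[:2]-[.5641,.1027])@RT
print("a low rim",L(458,422,.0425),"b low rim",L(712,500,.0425),"a lugs",L(568,180,.042),L(457,500,.042))
G=(X[...,:2]-[.5641,.1027])@RT
m=(abs(G[...,0])<.08)&(abs(G[...,1])<.085)&(abs(X[...,2]-.0365)<.003)
print(m.sum(),np.linalg.lstsq(np.c_[G[m],np.ones(m.sum())],X[m][:,2],rcond=None)[0], h.trayfit("w34"))
h.snap("scene","s34");h.crop("s34",150,130,350,270,4)
```

```text
a low rim [-0.0514 -0.0338] b low rim [ 0.0545 -0.031 ] a lugs [-0.0407  0.063 ] [-0.042  -0.0633]
14031 [-0.0008 -0.0001  0.0369] (np.float64(0.5634691423543788), np.float64(0.10341347319871975), np.float64(-6.9399614445508515), 2565, np.float64(0.001795410964395142))
```

View pics/s34_c150_130.png

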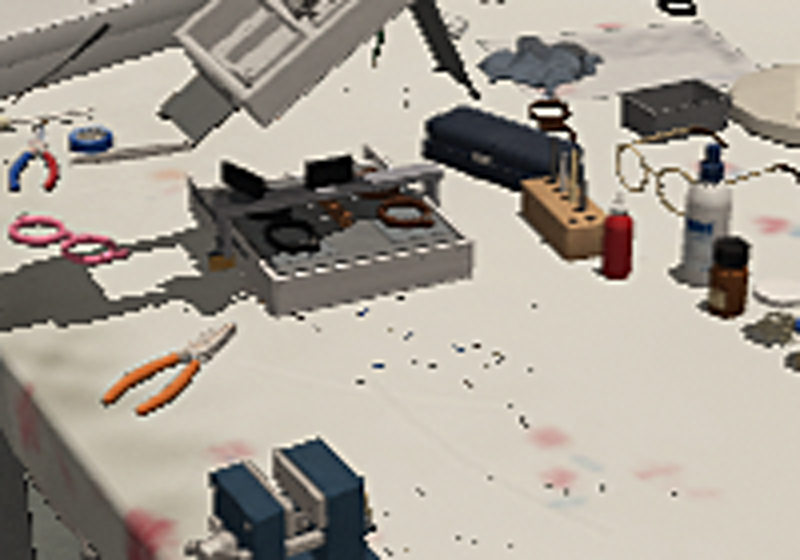

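Run:
```python
from cell import ctrl
print(ctrl.sign_off())
```

```text
the job is handed in; nothing more can be done
None
```

The tray is packed and the job was handed in at about 55 s of the 208 s allowed; `sign_off` reports no verdict.

**What was done:** The brush and screwdriver went in the bottom of the tray; no cutter was visible in any of the views. I seated the cover panel over them, laid the brown frame on the far pad and the dark frame on the near pad. Then I slid the bar to the clip line and turned the wing to its stop. The red glue bottle was left alone.

**Last checks** (wrist and scene cameras, tool clear of everything):
- **Panel:** level to under 0.001 rad and flush with the wall tops within 0.5 mm. Its centre read 0.5 mm and about 2 mm along the tray in two separate views, against the 8 mm allowed.
- **Frames:** each within about 1.5 mm and 1° of its pad's centre. Their visible parts read the same within about 2 mm after the bar was slid over them.
- **Bar:** fin at tray y = 7.8 mm against the clip line at about 7.4 mm. The pointer tip itself could not be resolved, so I judged alignment by the bar's centre line, which agreed within 1 mm in the view from the robot's side.
- **Wing:** 1.24 rad by camera and 1.25 rad by wrist angle, against the 1.05 rad required.

**Disagreement:** the parked bar read tray y = 116 mm against the stated 118 mm, within the 2 mm calibration error. No check failed.

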